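Hook the collet carrier out of the drying well and seat it in the inspection nest

TASK

Use the hook rod, not the fingers, to lift the blue collet carrier out of the deep drying well, then stand it on the drain tray and unhook it. Then put the hook rod back upright in its slotted stand, take the carrier by its steel handle with the gripper and seat it fully down in the pocket of the yellow nest. Keep the carrier upright, never drop it, and leave the jar, the can and the wrench where they are.

Things in the scene. Friction and masses are not known exactly. Their poses are not given: they have to be found in the camera images.
- well: Drying well, fixed: grey open box, outside 112 (x) x 158 (y) x 150 mm high, inside 80 x 126 mm. Origin: centre of underside, z up. Ledges inside both y ends (14 mm wide, tops 38 mm up) carry the carrier by its flange, long side along y, 10 to 18 mm off the middle towards the -x wall (red switch, robot side): the free space for the hook lies between the carrier and the well's +x wall.
- carrier: Collet carrier, loose, 0.2 to 0.33 kg. Origin: centre of underside, z up. Blue block 40 (x) x 92 (y) x 24 mm, on it a flange 44 x 116 mm, z = 24 to 29 mm; steel handle frame across the middle; brass collets beyond y = 30 mm, up to z = 42 mm. In the well its underside is 14 mm above the bench (handle top 61 mm below the rim). Same when turned by half a turn.
- handle (a point): Point on the carrier, 65 mm above its origin: middle of the underside of the handle's bar. The handle is a flat frame in the carrier's y-z plane, 8 mm thick in x: posts at y = -22 and 22 mm, between them a gable bar 10 mm deep, in the middle z = 65 to 75 mm above the carrier's underside, 5 mm lower at its ends. The window below is 36 mm wide and reaches down to z = 29 mm; clear inside.
- rod: Hook rod, loose, 0.15 kg, 158 mm long. Origin in the orange handle, z up along the rod. Handle 18 x 18 mm square, z = -25 to 32 mm; black collar 34 x 34 mm, z = -30 to -25 mm; below it a steel shank, 8 mm diameter, on the axis down to the hook, which points to the rod's -x. Lowest point z = -126 mm.
- saddle (a point): Point on the rod where a load sits: x = -13, z = -118 mm from the rod's origin, in the middle of the 18 mm wide throat between shank and upturned tip. The hook's foot is an 8 mm round bar, centre line at z = -122 mm, from the shank's axis to the tip centred at x = -26 mm (outermost x = -30 mm); top of the tip at z = -108 mm.
- stand: Stand of the rod, fixed: steel foot 80 x 70 x 6 mm, two upright wooden plates 70 mm long (x), tops 108 mm up, with an 18 mm wide slot between them along x, open above and at both ends. The rod hangs by its collar on the plates' tops, hook in the slot pointing to the stand's -x; it lifts out and goes back straight from above. Origin: centre of underside.
- rod_home (a point): Point of the stand 138 mm above its underside, over the middle of the slot: where the rod's origin is when the rod hangs in the middle of its stand.
- tray: Drain tray, fixed: shallow perforated aluminium tray 140 (x) x 160 (y) mm, rim 12 mm high and 4 mm thick, inner floor 5 mm above the bench. Origin at the centre of its underside.
- nest: Inspection nest, fixed: yellow plate 110 (x) x 150 (y) x 20 mm with one rectangular pocket in its middle, 44 (x) x 96 (y) mm (2 mm play on each side of the block), square-edged and 14 mm deep, for the carrier's block (long side along the nest's y, either way round). Origin at the centre of its underside.
- seat (a point): Centre of the nest pocket's floor, 6 mm above the nest's underside; the carrier's origin is here when seated.
- jar: Bystander: amber jar with white cap, 56 mm diameter, 70 mm high, origin at the centre of its underside.
- can: Bystander: yellow can, 52 mm diameter, 130 mm high, origin at the centre of its underside.
- wrench: Bystander: dark open-ended wrench lying flat, about 150 mm long, origin on its underside.
Mind the look-alikes: they are no part of the job. Leave any turquoise look-alike of the rod alone. There is more than one size of the stand; the one meant has the size given above.

How it is judged:
By the outcome, as a careful person would: the job done as asked, in the order asked, and still so for the second after the job is handed in, with the robot touching nothing.
It also fails if it takes over 67 s, if anything falls off the work surface, if the arm or the gripper's body presses on something with over 40 N, if the wrist force passes 120 N, or if a joint passes its speed limit or range.

ROBOT

A 6-joint arm with a two-finger parallel gripper is mounted at the origin on the work surface. World frame = base frame: x ahead of the robot, y to its left, z up, the work surface at z = 0. Lengths are in m, angles in rad, forces in N, time in s.
With the tool pointing down it reaches from about 0.225 to 0.875 m from the base axis. Payload 3.4 kg.
Tool frame: the origin (TCP) lies at the very end of the fingers, on their centre line; the grasp point (between the pads) lies behind it (manip.tcp_to_grasp is the z of the grasp point in the tool frame, in m); z points along the fingers, y is the direction in which the jaws open and shut (so a half turn about z gives the same grasp; the last joint's range is limited). The gripper opens to 85 mm and grips with 20 to 120 N. Pads are 22 mm wide; open, the fingers measure 114 mm over their backs; the gripper's body (76 mm by 85 mm) begins 54 mm behind the grasp point. The pads swing forward as they close: fully open they stand 13 mm farther back than shut.
Start: joints at [1.018, 0.276, 1.505, -0, 1.361, -0.121], TCP at [0.241, 0.522, 0.231] pointing down, gripper open.
Joint ranges: [-2.89, 2.89], [-0.75, 2.08], [0.22, 2.7], [-1.18, 4.32], [0.11, 2.71], [-2.7, 2.7]. Speed limits (rad/s): [2.57, 2.57, 3.14, 3.14, 3.14, 3.14].

INTERFACE

Orientations are given as a unit quaternion [w, x, y, z].
In Python, from rig import manip, eyes gives the robot as it stands.
- The arm moves only by the tool servo_tool, never from a script. Its argument "increments" is a list of rows, each an object with "slide": the shift along the tool's x, y, z in m, a list of three; "spin": the turn about the tool's z in degrees. A call has 1 to 8 rows; each row shifts and turns the commanded pose from where the row before left it, along the tool's axes as they then stand; what a row does not reach is not made up. A row lasts 1/10 s, in which the tool goes at most 50 mm and 8.59 degrees, less where a joint would pass 70% of its speed; a pose out of reach is approached as far as the arm can. A call is refused whole if a number of a shift passes 0.05 or a number of a turn 8.59, either way. A call with a gripper value outside its range is refused whole. "hand" is the opening, from 0 (shut) to 1 (fully open), set as the call begins (left out, the last holds). The fingers move at their own pace and stop on an object; "newtons" is the grip in N (left out, the last holds). Time passes only in rows, so rows that do not move let the fingers close. It gives the time, the measured TCP pose, the force and the opening at its end, in the units of the state.
- manip.get_state(): the state, without advancing time (a new reading comes with each control period).
- eyes.get_image(name): name is "side" or "top"; returns the picture (384x512x3 uint8, blue, green, red); there is no depth.
- eyes.calibration(name): a dict with "fx", "fy", "cx", "cy" (pixels), "rvec" (rotation vector, rad) and "tvec" (3), from world to camera coordinates, as OpenCV has them. Camera axes: x right, y down, z forward; pixel columns grow to the right and rows downward; lengths in m; the calibration is good to about 2 mm. A picture is of the moment at which its call begins. calibration takes no time and is no camera call.
- manip.sign_off(): hands the job in, once; it reports no verdict.
The state is a dict: "clock": time; "qpos": joint angles; "qd": joint speeds; "effort": joint torques, N m; "position": TCP position; "ee_rot": TCP orientation; "contact_force": force on the tool from outside, world axes, zero at the start; "moment": the same for the moment, N m; "width": finger opening in m.
Only numpy, scipy, OpenCV 4.12 (cv2) and the standard library are available. Lean on these libraries where they do the work, as an engineer would, in place of code of your own. Each camera call takes 0.05 s, during which the arm holds its last target.

## Working session

There is one attempt and no reset: what is moved stays moved. The work goes in short steps, Python scripts to look and compute and a tool call to move; the robot and the scene stay as the last step left them, time stands still between calls to the robot, and variables do not carry over. Pictures are saved under pics/ and viewed, and the job is handed in when it is done.

Besides the shell and the picture viewer there is one more tool, called after "Emit:" as a command line: name --argument value ..., lists and objects as JSON in quotes. servo_tool: Moves the arm, as the interface text tells. Its arguments: {"type":"object","properties":{"increments":{"type":"array","items":{"type":"object","properties":{"slide":{"type":"array","items":{"type":"number"}},"spin":{"type":"number"}}}},"hand":{"type":"number"},"newtons":{"type":"number"}},"required":["increments"]}

```bash
ls; mkdir -p pics; python3 - <<'E'
from rig import manip, eyes
import cv2
print(manip.get_state(), manip.tcp_to_grasp)
for n in("side","top"):
    cv2.imwrite(f"pics/{n}0.png",eyes.get_image(n)); print(eyes.calibration(n))
E
```

```text
pics
{'clock': 0.0, 'qpos': array([ 1.01799579e+00,  2.76594867e-01,  1.50615612e+00,  2.24909193e-05,
        1.36071776e+00, -1.21001839e-01]), 'qd': array([-3.75073633e-04,  1.60452098e-03,  7.61035223e-05, -3.03993542e-04,
        9.95694771e-04, -1.22434552e-03]), 'effort': array([-1.18815592e-04, -4.16784918e+01, -2.45797116e+01, -1.91334088e-04,
        1.12074602e-02,  7.60821848e-06]), 'position': array([0.24035021, 0.521756  , 0.23043064]), 'ee_rot': array([-3.20462668e-04,  2.14228190e-01,  9.76783191e-01, -8.81678921e-04]), 'contact_force': array([-0.75413195,  0.0561388 , -0.09163781]), 'moment': array([-0.00734371,  0.02926232,  0.06306895]), 'width': 0.08535378073064517} -0.0187
{'fx': 414.96824980218014, 'fy': 414.96824980218014, 'cx': 258.82889332572256, 'cy': 191.7746004194676, 'rvec': array([ 2.09021462, -0.46416267,  0.2646447 ]), 'tvec': array([-0.53963143,  0.17474844,  1.05755528])}
{'fx': 389.3954150214775, 'fy': 389.3954150214775, 'cx': 252.20890002589238, 'cy': 195.50784418778923, 'rvec': array([ 2.19769282, -2.13625617,  0.1436586 ]), 'tvec': array([-0.12571326,  0.54390582,  1.18340727])}
```

View pics/side0.png

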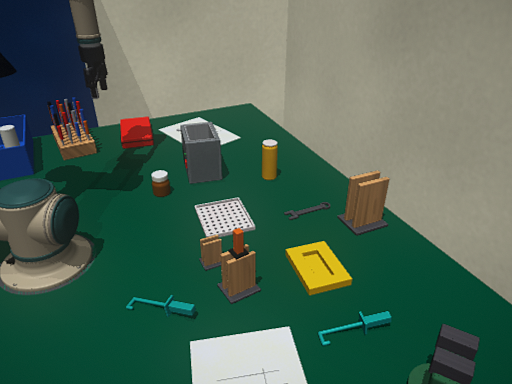

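View pics/top0.png

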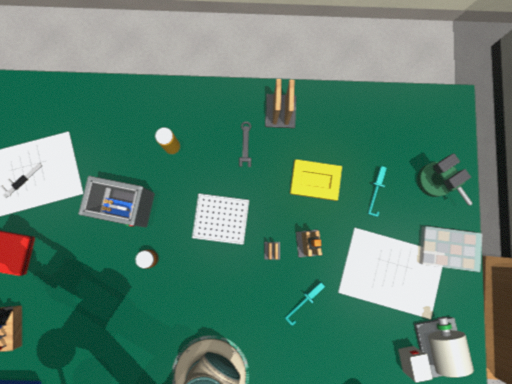

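```bash
cat > h.py <<'E'
import cv2, numpy as np
from rig import manip, eyes
def crop(src,dst,x0,y0,x1,y1,k):
    im=src if not isinstance(src,str) else cv2.imread(src)
    c=cv2.resize(im[y0:y1,x0:x1],None,fx=k,fy=k,interpolation=cv2.INTER_CUBIC)
    for x in range((x0//10+1)*10,x1,10):
        cv2.putText(c,str(x),((x-x0)*k-8,8),0,.3,(255,255,255),1); cv2.line(c,((x-x0)*k,10),((x-x0)*k,14),(255,255,255),1)
    for y in range((y0//10+1)*10,y1,10):
        cv2.putText(c,str(y),(0,(y-y0)*k+3),0,.3,(255,255,255),1); cv2.line(c,(20,(y-y0)*k),(25,(y-y0)*k),(255,255,255),1)
    cv2.imwrite(dst,c)
def proj(n,P):
    c=eyes.calibration(n);K=np.array([[c['fx'],0,c['cx']],[0,c['fy'],c['cy']],[0,0,1]])
    return cv2.projectPoints(np.asarray(P,float).reshape(-1,3),c['rvec'],c['tvec'],K,None)[0].reshape(-1,2)
def ray(n,uv,z):
    c=eyes.calibration(n);R=cv2.Rodrigues(c['rvec'])[0]
    C=-R.T@c['tvec'];d=R.T@np.array([(uv[0]-c['cx'])/c['fx'],(uv[1]-c['cy'])/c['fy'],1])
    return C+d*(z-C[2])/d[2]
E
python3 - <<'E'
from h import *
crop("pics/top0.png","pics/c1.png",70,170,160,240,8)
crop("pics/top0.png","pics/c2.png",260,220,350,270,8)
crop("pics/top0.png","pics/c3.png",185,150,350,250,4)
crop("pics/side0.png","pics/c4.png",190,215,290,305,6)
crop("pics/side0.png","pics/c5.png",140,100,290,200,5)
E
```

```text
(no output)
```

View pics/c1.png

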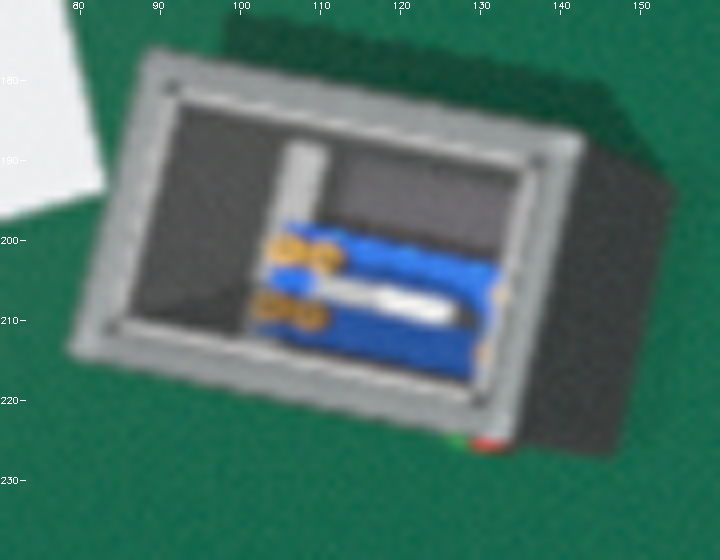

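View pics/c2.png

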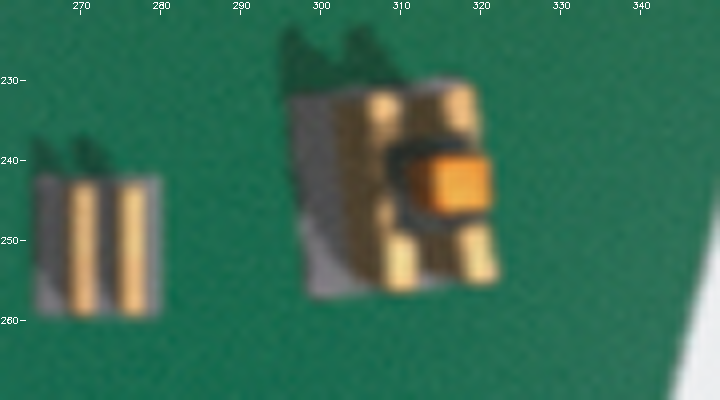

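View pics/c3.png

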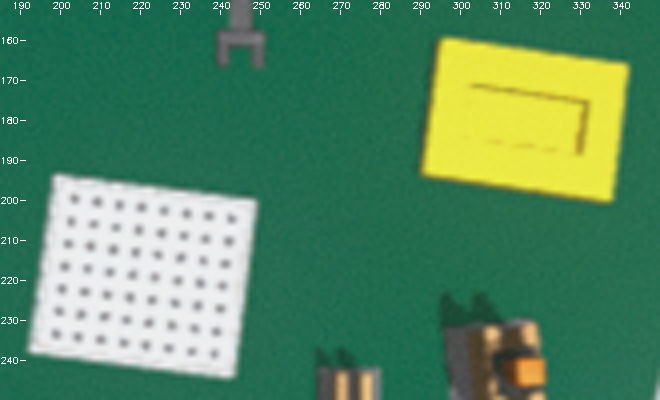

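View pics/c4.png

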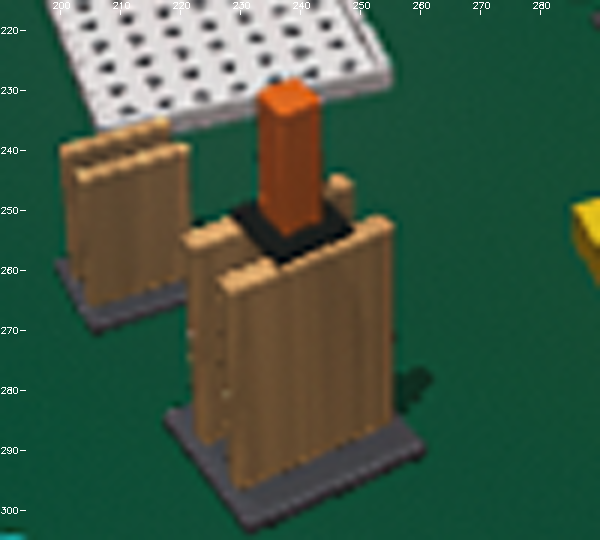

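View pics/c5.png

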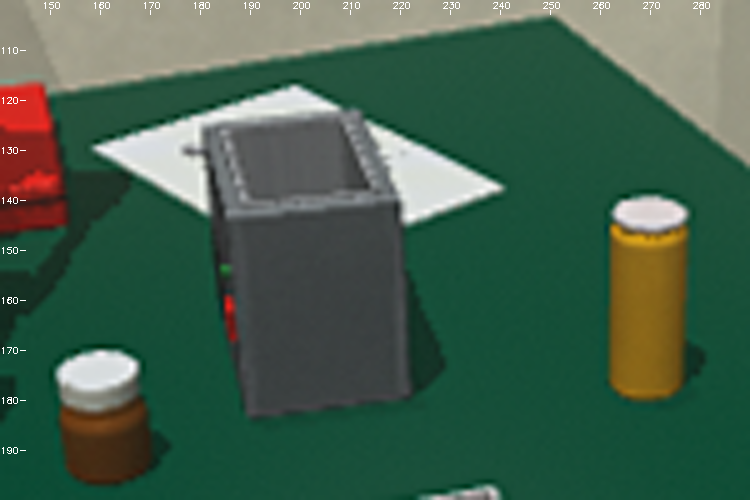

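```bash
cat > fit.py <<'E'
from h import *
from scipy.optimize import least_squares
def fit(name,obs,g,off=-0.44,yaw=None):
    def res(p):
        c,s=np.cos(p[2]),np.sin(p[2]);r=[]
        for n,pt,uv in obs:
            w=[p[0]+c*pt[0]-s*pt[1],p[1]+s*pt[0]+c*pt[1],pt[2]]
            r.append(proj(n,w)[0]-np.array(uv)-off)
        return np.ravel(r)
    s=least_squares(res,g,loss='soft_l1');print(name,np.round(s.x,4),'deg',round(np.degrees(s.x[2]),2));print(np.round(res(s.x).reshape(-1,2),1).tolist());return s.x
E
python3 - <<'E'
from fit import *
T="top";S="side"
def box(a,b,z): return [(a,b,z),(a,-b,z),(-a,-b,z),(-a,b,z)]
g=lambda uv,z:list(ray(T,uv,z)[:2])+[-.1]
w=list(zip([T]*4,box(.056,.079,.15),[(88.75,176),(142.9,186.9),(134.4,225),(78.5,213.75)]))
fit('well top',w,g((110,200),.15))
ws=[(S,(-.056,.079,.15),(182.2,125.5)),(S,(.056,-.079,.15),(219.5,140.5)),(S,(-.056,-.079,.15),(187,143)),(S,(-.056,-.079,0),(190.2,183)),(S,(.056,-.079,0),(221.5,180))]
fit('well side',ws,g((110,200),.15));fit('well both',w+ws,g((110,200),.15))
fit('tray',list(zip([T]*4,box(.07,.08,.012),[(198.25,193.5),(249.25,200),(243.5,244.5),(192,238)])),g((220,220),0))
fit('nest',list(zip([T]*4,box(.055,.075,.02),[(295,159.5),(342,166),(338.25,200.5),(290.25,194)])),g((315,180),0))
st=[(T,(.04,.035,.006),(296.25,231.9)),(T,(-.04,.035,.006),(298.5,257.1)),(T,(-.035,.009,.108),(312.25,256.25)),(T,(-.035,-.009,.108),(317.5,255.6)),(T,(.035,.009,.108),(310,231.9)),(T,(.035,-.009,.108),(315.6,231.2)),(T,(0,0,.17),(317.75,242.9))]
ss=[(S,(-.04,.035,.006),(217.5,283.7)),(S,(-.04,-.035,.006),(231.7,303.3)),(S,(.04,-.035,.006),(260.8,289.5)),(S,(0,0,.17),(238.2,231.3))]
fit('stand top',st,g((310,242),0));fit('stand side',ss,g((310,242),0));fit('both',st+ss,g((310,242),0))
for n,uv in[('jar',(146,258)),('can',(164,133))]: print(n,ray(T,uv,.07 if n=='jar' else .13))
E
```

```text
well top [ 0.5095  0.2872 -0.1704] deg -9.76
[[-0.2, -0.6], [0.4, -0.5], [-0.3, 0.5], [0.1, 0.5]]
well side [ 0.513   0.2824 -0.2156] deg -12.35
[[-0.2, -1.7], [1.4, -0.7], [-1.5, -0.0], [-0.7, 0.9], [1.3, 0.3]]
well both [ 0.5102  0.2866 -0.1745] deg -10.0
[[0.1, -0.9], [0.7, -0.6], [-0.2, 0.4], [0.3, 0.2], [-2.2, -1.7], [0.9, -1.5], [-1.7, -0.2], [-0.9, 0.7], [0.9, -0.6]]
tray [ 0.4741 -0.012  -0.0973] deg -5.58
[[0.5, 0.3], [-0.5, 0.1], [-0.4, -0.3], [0.4, -0.2]]
nest [ 0.6061 -0.3118 -0.1093] deg -6.26
[[0.2, 0.4], [-0.4, 0.3], [-0.4, -0.3], [0.6, -0.3]]
stand top [ 0.4047 -0.2904  0.1043] deg 5.97
[[-0.1, -0.3], [-0.1, 0.0], [-0.3, -0.2], [0.6, -0.1], [-0.3, -0.2], [0.2, 0.1], [0.0, 0.8]]
stand side [ 0.4055 -0.2958  0.1121] deg 6.42
[[-0.1, 0.3], [-0.2, -0.2], [0.9, 0.1], [-0.3, -0.2]]
both [ 0.4054 -0.292   0.1204] deg 6.9
[[0.3, -0.3], [0.7, -0.0], [0.5, -0.4], [1.4, -0.4], [0.1, -0.3], [0.6, -0.2], [0.6, 0.5], [-0.8, -0.6], [-0.7, -1.3], [0.2, -1.1], [-1.1, -1.2]]
jar [0.3474918  0.19934501 0.07      ]
can [0.71181871 0.1533673  0.13      ]
```

```bash
python3 - <<'E'
from fit import *
im=cv2.imread("pics/side0.png");im=cv2.convertScaleAbs(im,alpha=1.8)
crop(im,"pics/c6.png",205,225,265,300,8)
T="top"
W=np.array([.5102,.2866]);a=-.172
obs=[(T,(.022,.058,.043),(105.4,197.75)),(T,(-.022,.058,.043),(101.5,211)),(T,(0,.026,.085),(109,206)),(T,(0,-.026,.085),(127.5,208.9))]
p=fit('carrier',obs,[.5,.28,-.17])
R=np.array([[np.cos(a),-np.sin(a)],[np.sin(a),np.cos(a)]])
print('in well',R.T@(p[:2]-W))
h=ray(T,np.array((118.6,207.4))-.44,.088)[:2];print('handle',h,R.T@(h-W))
E
```

```text
carrier [ 0.4957  0.2891 -0.1773] deg -10.16
[[0.2, -0.1], [0.5, 0.6], [0.2, -0.6], [-1.2, 0.1]]
in well [-1.47021518e-02  2.92657898e-05]
handle [0.49504893 0.28557709] [-0.01475243 -0.00360097]
```

View pics/c6.png

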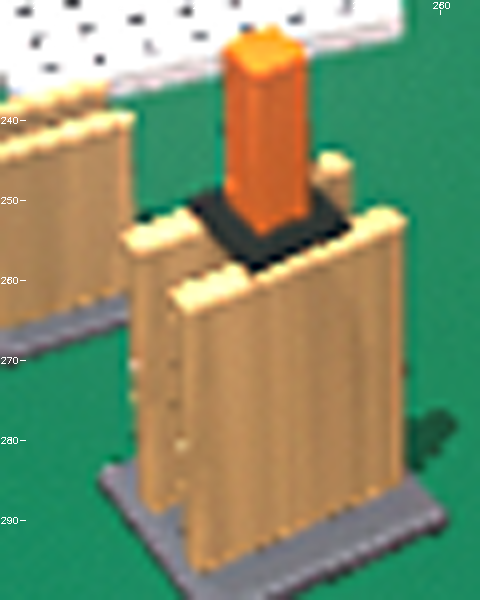

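Emit:
servo_tool --increments '[{"slide":[0,0,-0.005],"spin":8.4},{"slide":[0,0,-0.005],"spin":8.4},{"slide":[0,0,-0.005],"spin":8.4},{"slide":[0,0,-0.005],"spin":8.4},{"slide":[0,0,-0.005],"spin":8.4},{"slide":[0,0,-0.005],"spin":8.4},{"slide":[0,0,-0.005],"spin":8.4}]' --hand 1

```text
clock: 0.8
position: [0.2405, 0.5219, 0.266]
ee_rot: [0.0, 0.668, 0.744, -0.001]
contact_force: [-0.5, -0.3, -0.1]
width: 0.0855
```

```bash
cat > mv.py <<'E'
import sys
from rig import manip
import numpy as np
from scipy.spatial.transform import Rotation as Ro
def go(x=None,y=None,z=None,yaw=None):
    s=manip.get_state();q=s['ee_rot'];R=Ro.from_quat([q[1],q[2],q[3],q[0]]).as_matrix();p=s['position']
    t=np.array([p[i] if v is None else v for i,v in enumerate((x,y,z))])
    yw=np.degrees(np.arctan2(R[1,1],R[0,1]))
    print('clk',round(s['clock'],2),'pos',np.round(p,4),'yaw_y',round(yw,2),'tilt',np.round(R[:2,2],4),'F',np.round(s['contact_force'],1),'M',np.round(s['moment'],2),'w',round(s['width'],4),'q1,q6',np.round(np.degrees(s['qpos'][[0,5]]),1))
    d=R.T@(t-p);sp=None if yaw is None else yw-yaw
    print('tool slide',np.round(d,4),'|d|',round(np.linalg.norm(d),4),'spin',None if sp is None else round((sp+180)%360-180,2))
if __name__=='__main__':
    a=[None if v=='-' else float(v) for v in sys.argv[1:]];go(*a)
E
python3 mv.py .405 -.291 .265 6.4
```

```text
clk 0.8 pos [0.2405 0.5219 0.266 ] yaw_y 6.11 tilt [-0.0006 -0.001 ] F [-0.5 -0.3 -0.1] M [ 0.02  0.01 -0.01] w 0.0855 q1,q6 [58.3 52.2]
tool slide [-0.8258  0.077   0.0017] |d| 0.8294 spin -0.29
```

Emit:
servo_tool --increments '[{"slide":[-0.048,0.0045,0]},{"slide":[-0.048,0.0045,0]},{"slide":[-0.048,0.0045,0]},{"slide":[-0.048,0.0045,0]},{"slide":[-0.048,0.0045,0]},{"slide":[-0.048,0.0045,0]},{"slide":[-0.048,0.0045,0]},{"slide":[-0.048,0.0045,0]}]'

```text
$.increments[0]: bad value
```

Emit:
servo_tool --increments '[{"slide":[-0.048,0.0045,0]},{"slide":[-0.048,0.0045,0]},{"slide":[-0.048,0.0045,0]},{"slide":[-0.048,0.0045,0]},{"slide":[-0.048,0.0045,0]},{"slide":[-0.048,0.0045,0]},{"slide":[-0.048,0.0045,0]},{"slide":[-0.028,0.0045,0]}]'

```text
$.increments[0]: bad value
```

```bash
python3 mv.py .405 -.291 .2 6.4; python3 - <<'E'
from h import *
t=eyes.get_image("top");s=eyes.get_image("side")
crop(t,"pics/d1.png",260,200,360,275,7);crop(s,"pics/d2.png",190,150,290,250,6)
p=manip.get_state()['position'];print(proj("top",p),proj("side",p))
E
```

```text
clk 0.8 pos [0.2405 0.5219 0.266 ] yaw_y 6.11 tilt [-0.0006 -0.001 ] F [-0.5 -0.3 -0.1] M [ 0.02  0.01 -0.01] w 0.0855 q1,q6 [58.3 52.2]
tool slide [-0.8258  0.0771  0.0667] |d| 0.832 spin -0.29
[[-11.49530816 302.49640935]] [[98.34699772 86.48979021]]
```

View pics/d1.png

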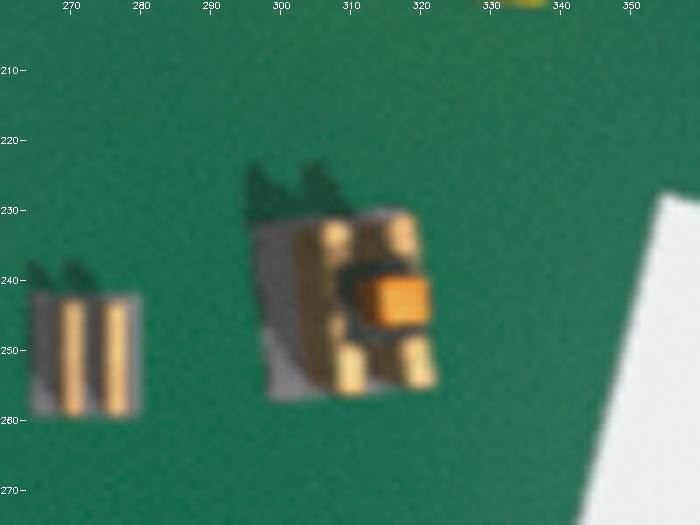

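View pics/d2.png

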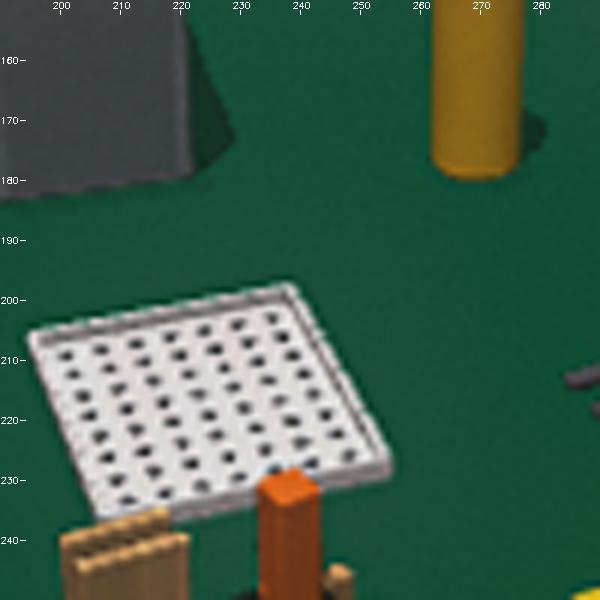

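Spin seems required in each row.

Emit:
servo_tool --increments '[{"slide":[-0.048,0.0045,0],"spin":0},{"slide":[-0.048,0.0045,0],"spin":0},{"slide":[-0.048,0.0045,0],"spin":0},{"slide":[-0.048,0.0045,0],"spin":0},{"slide":[-0.048,0.0045,0],"spin":0},{"slide":[-0.048,0.0045,0],"spin":0},{"slide":[-0.048,0.0045,0],"spin":0},{"slide":[-0.048,0.0045,0],"spin":0}]'

```text
clock: 1.7
position: [0.3192, 0.143, 0.2661]
ee_rot: [0.0, 0.664, 0.747, 0.0]
contact_force: [1.2, 0.0, 0.1]
width: 0.0855
```

Emit:
servo_tool --increments '[{"slide":[-0.048,0.0045,0],"spin":0},{"slide":[-0.048,0.0045,0],"spin":0},{"slide":[-0.048,0.0045,0],"spin":0},{"slide":[-0.048,0.0045,0],"spin":0},{"slide":[-0.048,0.0045,0],"spin":0},{"slide":[-0.048,0.0045,0],"spin":0},{"slide":[-0.048,0.0045,0],"spin":0},{"slide":[-0.03,0.0045,0],"spin":-0.3}]'

```text
clock: 2.5
position: [0.3966, -0.2183, 0.2657]
ee_rot: [0.0, 0.664, 0.748, -0.0]
contact_force: [0.5, 0.8, -0.6]
width: 0.0853
```

```bash
python3 mv.py .405 -.291 .2 6.4; python3 - <<'E'
from h import *
t=eyes.get_image("top");s=eyes.get_image("side")
crop(t,"pics/d1.png",260,180,360,275,7);crop(s,"pics/d2.png",190,150,290,250,6)
p=manip.get_state()['position'];print(proj("top",p),proj("side",p))
E
```

```text
clk 2.5 pos [ 0.3966 -0.2183  0.2657] yaw_y 6.82 tilt [-0.0003 -0.0007] F [ 0.5  0.8 -0.6] M [0.05 0.04 0.03] w 0.0853 q1,q6 [-37.6 -44.4]
tool slide [-0.0732 -0.0002  0.0657] |d| 0.0984 spin 0.42
[[295.66545063 245.55470925]] [[219.16982589 176.49759901]]
```

View pics/d1.png

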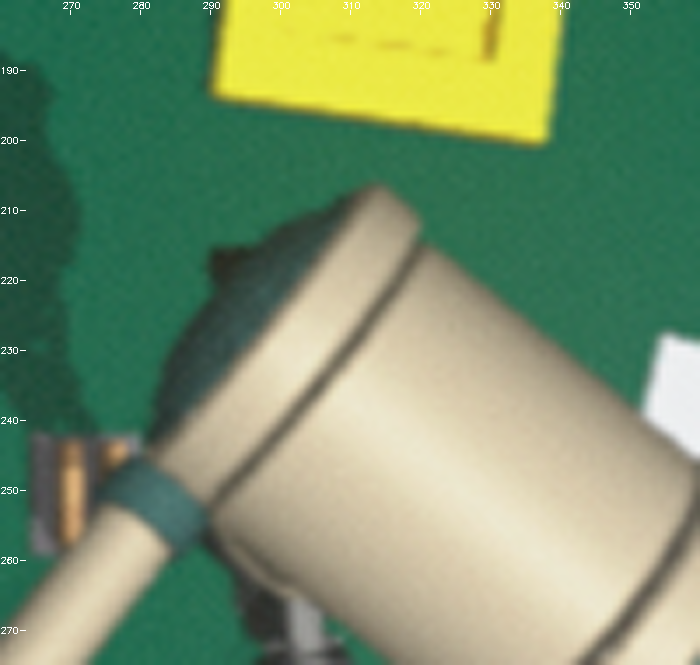

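View pics/d2.png

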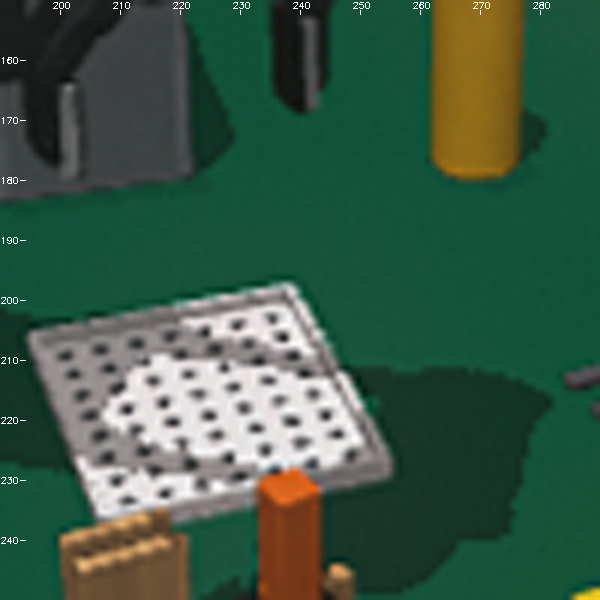

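Emit:
servo_tool --increments '[{"slide":[-0.025,0,0],"spin":0.4},{"slide":[-0.025,0,0],"spin":0},{"slide":[-0.023,0,0],"spin":0},{"slide":[0,0,0.01],"spin":0},{"slide":[0,0,0.02],"spin":0},{"slide":[0,0,0.03],"spin":0}]'

```text
clock: 3.2
position: [0.4052, -0.2865, 0.2062]
ee_rot: [0.001, 0.666, 0.746, 0.0]
contact_force: [0.1, 0.5, 0.1]
width: 0.0857
```

```bash
python3 mv.py .405 -.291 .123 6.4; python3 - <<'E'
from h import *
s=eyes.get_image("side")
crop(s,"pics/e2.png",190,180,290,280,6)
p=manip.get_state()['position'];print(proj("side",p),proj("side",p+[0,0,.0187]))
E
```

```text
clk 3.2 pos [ 0.4052 -0.2865  0.2062] yaw_y 6.49 tilt [ 0.002  -0.0006] F [0.1 0.5 0.1] M [-0.02  0.    0.06] w 0.0857 q1,q6 [-43.3 -49.8]
tool slide [-0.0044 -0.0008  0.0832] |d| 0.0833 spin 0.09
[[233.38488223 216.34558584]] [[233.14372853 209.06708949]]
```

View pics/e2.png

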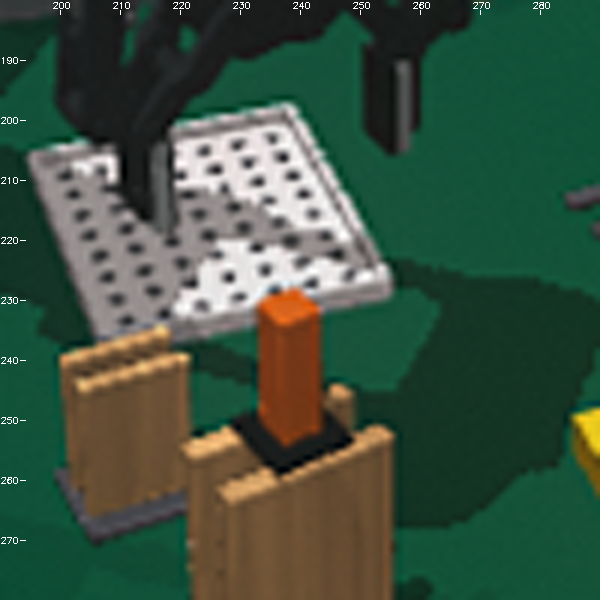

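Emit:
servo_tool --increments '[{"slide":[-0.0055,-0.0005,0.015],"spin":0.1},{"slide":[0,0,0.025],"spin":0},{"slide":[0,0,0.025],"spin":0},{"slide":[0,0,0.019],"spin":0},{"slide":[0,0,0],"spin":0}]'

```text
clock: 3.75
position: [0.403, -0.2898, 0.12]
ee_rot: [-0.004, 0.667, 0.745, 0.0]
contact_force: [-0.5, 0.8, 0.3]
width: 0.0853
```

```bash
python3 mv.py .405 -.291 .122 6.4; python3 - <<'E'
from h import *
s=eyes.get_image("side")
crop(s,"pics/e3.png",190,200,290,300,6)
E
```

```text
clk 3.75 pos [ 0.403  -0.2898  0.12  ] yaw_y 6.37 tilt [-0.005   0.0056] F [-0.5  0.8  0.3] M [-0.02  0.05 -0.06] w 0.0853 q1,q6 [-43.8 -50.2]
tool slide [-0.0014  0.0018 -0.002 ] |d| 0.0031 spin -0.03
```

View pics/e3.png

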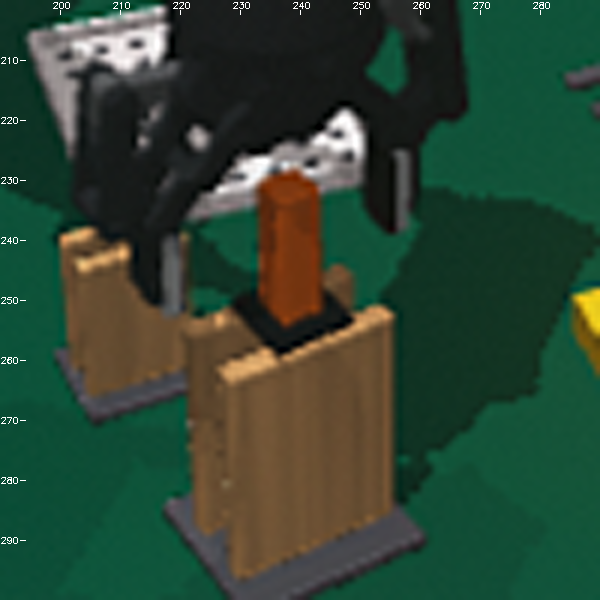

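Emit:
servo_tool --increments '[{"slide":[-0.002,0.0015,0],"spin":0},{"slide":[0,0,0],"spin":0}]'

```text
clock: 4.0
position: [0.4077, -0.2955, 0.1237]
ee_rot: [0.002, 0.667, 0.745, 0.0]
contact_force: [-0.6, -0.4, 0.1]
width: 0.0855
```

Emit:
servo_tool --increments '[{"slide":[0,0,0],"spin":0},{"slide":[0,0,0],"spin":0},{"slide":[0,0,0],"spin":0},{"slide":[0,0,0],"spin":0},{"slide":[0,0,0],"spin":0},{"slide":[0,0,0],"spin":0},{"slide":[0,0,0],"spin":0}]' --hand 0 --newtons 50

```text
clock: 4.7
position: [0.4068, -0.2949, 0.1225]
ee_rot: [0.0, 0.667, 0.745, 0.0]
contact_force: [-0.7, 0.3, 1.9]
width: 0.0175
```

```bash
python3 mv.py .405 -.291 .122 6.4; python3 - <<'E'
from h import *
s=eyes.get_image("side")
crop(s,"pics/e4.png",190,200,290,300,6)
E
```

```text
clk 4.7 pos [ 0.4068 -0.2949  0.1225] yaw_y 6.26 tilt [ 0.0003 -0.0002] F [-0.7  0.3  1.9] M [ 0.07  0.04 -0.01] w 0.0175 q1,q6 [-43.9 -50.1]
tool slide [ 0.004  -0.0014  0.0005] |d| 0.0043 spin -0.14
```

View pics/e4.png

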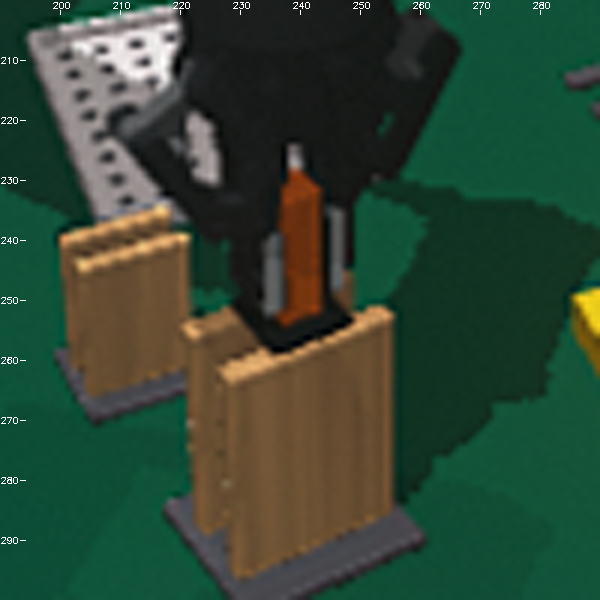

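Emit:
servo_tool --increments '[{"slide":[0,0,-0.005],"spin":0},{"slide":[0,0,-0.015],"spin":0},{"slide":[0,0,-0.025],"spin":0},{"slide":[0,0,-0.03],"spin":0},{"slide":[0,0,-0.03],"spin":0},{"slide":[0,0,-0.03],"spin":0},{"slide":[0,0,-0.015],"spin":0},{"slide":[0,0,0],"spin":0}]'

```text
clock: 5.55
position: [0.4075, -0.2956, 0.2746]
ee_rot: [0.002, 0.667, 0.745, -0.0]
contact_force: [-1.0, 0.3, -1.2]
width: 0.0177
```

```bash
python3 mv.py .405 -.291 .122 6.4; python3 - <<'E'
from h import *
s=eyes.get_image("side");cv2.imwrite("pics/s5.png",s)
crop(s,"pics/e5.png",190,150,290,250,6)
E
```

```text
clk 5.55 pos [ 0.4075 -0.2956  0.2746] yaw_y 6.26 tilt [ 0.0036 -0.0034] F [-1.   0.3 -1.2] M [0.02 0.01 0.01] w 0.0177 q1,q6 [-43.9 -50.1]
tool slide [ 0.0054 -0.0025  0.1526] |d| 0.1527 spin -0.14
```

View pics/e5.png

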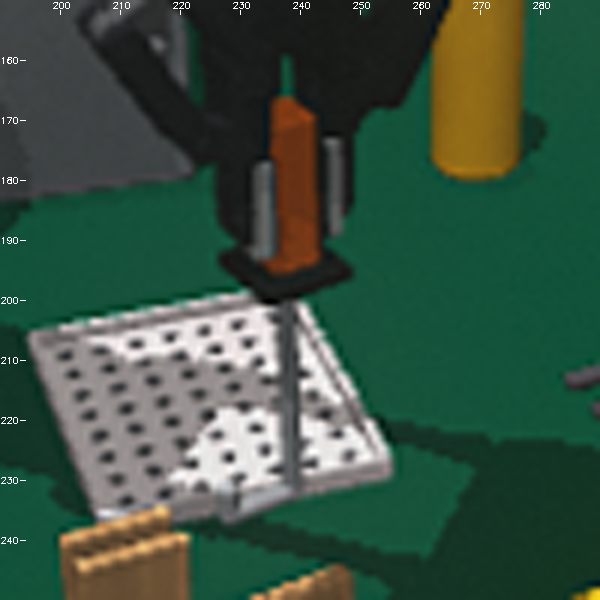

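```bash
python3 - <<'E'
from h import *
p=manip.get_state()['position'];print(p)
for dz in(0,.032,-.03,-.07,-.122):
    print(dz,proj("side",p+[0,0,.0155+dz])+.44,proj("side",p+[0,-.005,.0155+dz])+.44)
E
```

```text
[ 0.40678732 -0.29493003  0.27282295]
0 [[236.98691402 183.26446194]] [[237.95720948 184.43710884]]
0.032 [[236.60958969 169.17447967]] [[237.59851621 170.30486869]]
-0.03 [[237.32685743 195.95857241]] [[238.2803077  197.16693172]]
-0.07 [[237.76064414 212.15696338]] [[238.69251662 213.40764744]]
-0.122 [[238.29371269 232.06272075]] [[239.19894234 233.3604332 ]]
```

Emit:
servo_tool --increments '[{"slide":[0,0,-0.01],"spin":8.1},{"slide":[0,0,-0.02],"spin":8.1},{"slide":[0,0,0],"spin":0}]'

```text
clock: 5.9
position: [0.4071, -0.2952, 0.3027]
ee_rot: [0.001, 0.766, 0.643, 0.0]
contact_force: [0.1, -0.9, -1.6]
width: 0.0178
```

```bash
python3 mv.py .537 .2803 .305 -10
```

```text
clk 5.9 pos [ 0.4071 -0.2952  0.3027] yaw_y -9.92 tilt [ 0.0011 -0.001 ] F [ 0.1 -0.9 -1.6] M [ 0.01 -0.    0.02] w 0.0178 q1,q6 [-43.9 -34. ]
tool slide [ 0.5892  0.0288 -0.0027] |d| 0.59 spin 0.08
```

Emit:
servo_tool --increments '[{"slide":[0.02,0.001,0],"spin":0},{"slide":[0.03,0.0015,0],"spin":0},{"slide":[0.04,0.002,0],"spin":0},{"slide":[0.04,0.002,0],"spin":0},{"slide":[0.04,0.002,0],"spin":0},{"slide":[0.04,0.002,0],"spin":0},{"slide":[0.04,0.002,0],"spin":0},{"slide":[0.04,0.002,0],"spin":0}]'

```text
clock: 6.7
position: [0.4702, -0.0099, 0.3003]
ee_rot: [-0.001, 0.765, 0.644, -0.001]
contact_force: [0.6, -0.9, -1.5]
width: 0.0177
```

Emit:
servo_tool --increments '[{"slide":[0.04,0.002,0],"spin":0},{"slide":[0.04,0.002,0],"spin":0},{"slide":[0.04,0.002,0],"spin":0},{"slide":[0.04,0.002,0],"spin":0},{"slide":[0.04,0.002,0],"spin":0},{"slide":[0.03,0.0015,0],"spin":0},{"slide":[0.02,0.001,0],"spin":0},{"slide":[0,0,0],"spin":0}]'

```text
clock: 7.5
position: [0.526, 0.2348, 0.2994]
ee_rot: [-0.001, 0.764, 0.646, -0.001]
contact_force: [-0.8, -0.4, -1.7]
width: 0.0174
```

```bash
python3 mv.py .537 .2803 .3 -10
```

```text
clk 7.5 pos [0.526  0.2348 0.2994] yaw_y -9.59 tilt [-0.0037  0.0001] F [-0.8 -0.4 -1.7] M [-0.06 -0.04  0.03] w 0.0174 q1,q6 [17.1 26.7]
tool slide [ 0.0466  0.0032 -0.0006] |d| 0.0468 spin 0.41
```

Emit:
servo_tool --increments '[{"slide":[0.02,0.0015,0],"spin":0.4},{"slide":[0.019,0.0015,0],"spin":0},{"slide":[0.007,0,0],"spin":0},{"slide":[0,0,0],"spin":0},{"slide":[0,0,0],"spin":0}]'

```text
clock: 8.0
position: [0.5373, 0.2765, 0.302]
ee_rot: [0.0, 0.768, 0.641, -0.001]
contact_force: [-0.1, -1.1, -1.4]
width: 0.0171
```

```bash
python3 mv.py .537 .2803 .3 -10;  python3 - <<'E'
from h import *
s=eyes.get_image("side");t=eyes.get_image("top")
crop(s,"pics/f1.png",140,60,260,160,6)
crop(t,"pics/f2.png",70,150,180,240,6)
p=manip.get_state()['position'];print(p)
for dz in(.032,-.03,-.07,-.122): print(dz,proj("side",p+[0,0,.0155+dz])+.44)
E
```

```text
clk 8.0 pos [0.5373 0.2765 0.302 ] yaw_y -10.32 tilt [-0.0007 -0.0011] F [-0.1 -1.1 -1.4] M [-0.01 -0.   -0.04] w 0.0171 q1,q6 [20.7 31. ]
tool slide [ 0.0037 -0.001   0.002 ] |d| 0.0043 spin -0.32
[0.53737862 0.2763932  0.30235555]
0.032 [[204.35415493  70.85385691]]
-0.03 [[205.62287939  90.51909577]]
-0.07 [[206.40821264 102.69176706]]
-0.122 [[207.39255423 117.9490693 ]]
```

View pics/f1.png

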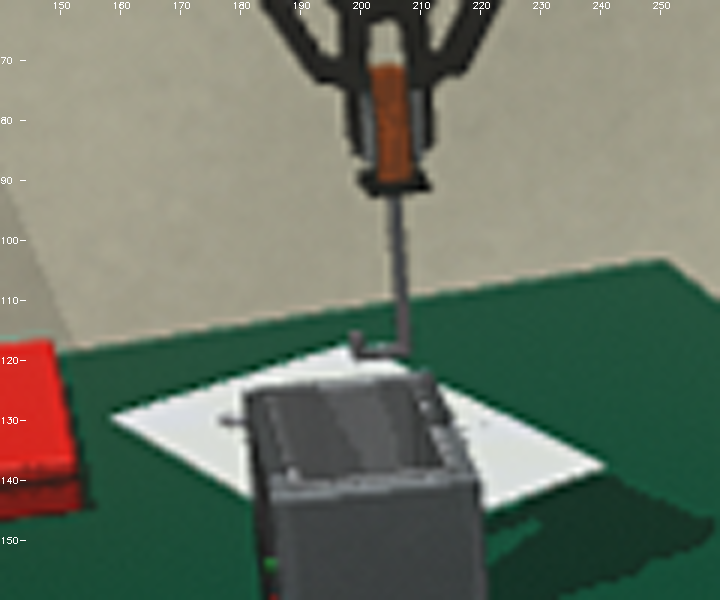

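View pics/f2.png

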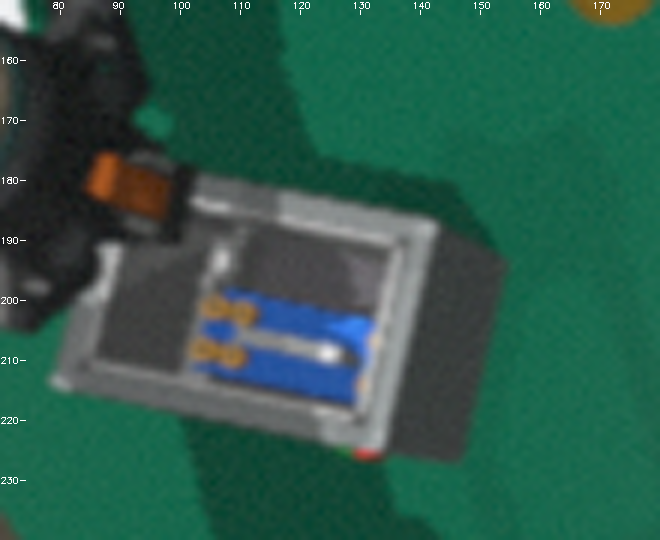

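Emit:
servo_tool --increments '[{"slide":[0.0035,0,0],"spin":-0.3},{"slide":[0,0,0.015],"spin":0},{"slide":[0,0,0.025],"spin":0},{"slide":[0,0,0.025],"spin":0},{"slide":[0,0,0.02],"spin":0},{"slide":[0,0,0],"spin":0},{"slide":[0,0,0],"spin":0}]'

```text
clock: 8.8
position: [0.5384, 0.2806, 0.2178]
ee_rot: [0.0, 0.766, 0.642, 0.0]
contact_force: [-0.4, 0.4, -0.8]
width: 0.0173
```

```bash
python3 mv.py .537 .2803 .168 -10;  python3 - <<'E'
from h import *
s=eyes.get_image("side");t=eyes.get_image("top")
crop(s,"pics/f3.png",160,80,260,160,7)
crop(t,"pics/f4.png",75,160,165,235,8)
p=manip.get_state()['position'];print(p)
for dz in(.032,-.03,-.07,-.108,-.122): print(dz,proj("side",p+[0,0,.0155+dz])+.44,proj("top",p+[0,0,.0155+dz])+.44)
E
```

```text
clk 8.8 pos [0.5384 0.2806 0.2178] yaw_y -10.05 tilt [0.0003 0.0002] F [-0.4  0.4 -0.8] M [-0.01 -0.02 -0.01] w 0.0173 q1,q6 [21. 31.]
tool slide [-0.0005 -0.0014  0.0497] |d| 0.0498 spin -0.05
[0.53913637 0.28093487 0.21893999]
0.032 [[206.10388643  96.57426171]] [[ 98.51733307 183.70957351]]
-0.03 [[207.28525146 114.91926591]] [[107.2664685  187.16246886]]
-0.07 [[208.01759132 126.29151518]] [[112.38184097 189.18127929]]
-0.108 [[208.69279022 136.77644256]] [[116.90478113 190.96628298]]
-0.122 [[208.93668121 140.56374044]] [[118.49511194 191.59391595]]
```

View pics/f3.png

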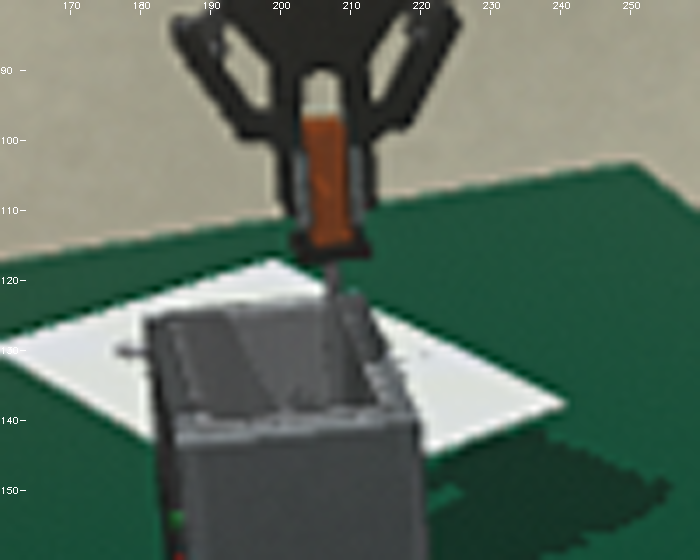

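View pics/f4.png

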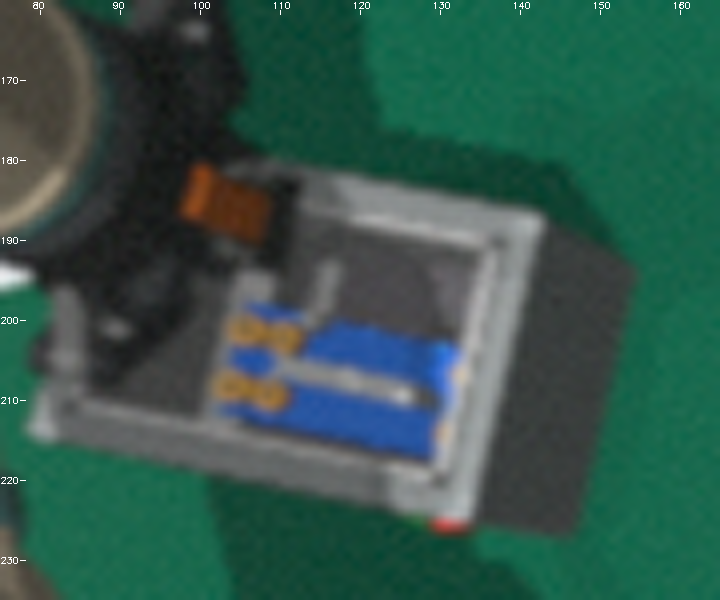

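```bash
python3 - <<'E'
from h import *
s=manip.get_state();p=s['position'];a=np.radians(-10.05);u=np.array([np.cos(a),np.sin(a),0])
print(p)
for n in("top",):
  o=p+[0,0,.0155]
  for nm,x,z in(('tip top',-.026,-.108),('tip out',-.030,-.115),('foot mid',-.013,-.119),('shank',0,-.11),('top right',0,.032)):
    print(nm,proj(n,o+u*x+[0,0,z])+.44, proj(n,o+u*x+[0,.009,z])+.44)
E
```

```text
[0.53913637 0.28093487 0.21893999]
tip top [[114.70100022 199.78241449]] [[111.54471997 199.69135123]]
tip out [[115.1792575  201.39674144]] [[112.04125839 201.30636769]]
foot mid [[117.06962449 195.8207384 ]] [[113.94847598 195.7302828 ]]
shank [[117.13438838 191.05689877]] [[113.992629   190.96536262]]
top right [[ 98.51733307 183.70957351]] [[ 94.92085068 183.60399952]]
```

Emit:
servo_tool --increments '[{"slide":[0,0,0.02],"spin":0},{"slide":[0,0,0.02],"spin":0},{"slide":[0,0,0.01],"spin":0},{"slide":[0,0,0],"spin":0},{"slide":[0,0,0],"spin":0},{"slide":[0,0,0],"spin":0}]'

```text
clock: 9.5
position: [0.5391, 0.281, 0.1688]
ee_rot: [0.0, 0.766, 0.643, 0.001]
contact_force: [-0.3, 0.6, -1.4]
width: 0.0176
```

```bash
python3 mv.py .537 .2803 .168 -10;  python3 - <<'E'
from h import *
s=eyes.get_image("side");t=eyes.get_image("top")
crop(s,"pics/f5.png",160,80,260,160,7)
crop(t,"pics/f6.png",75,160,165,235,8)
p=manip.get_state()['position'];print(p)
E
```

```text
clk 9.5 pos [0.5391 0.281  0.1688] yaw_y -10.04 tilt [0.0025 0.001 ] F [-0.3  0.6 -1.4] M [ 0.02  0.01 -0.01] w 0.0176 q1,q6 [21. 31.]
tool slide [-0.0011 -0.0019  0.0007] |d| 0.0023 spin -0.04
[0.53883322 0.28091887 0.16846193]
```

View pics/f5.png

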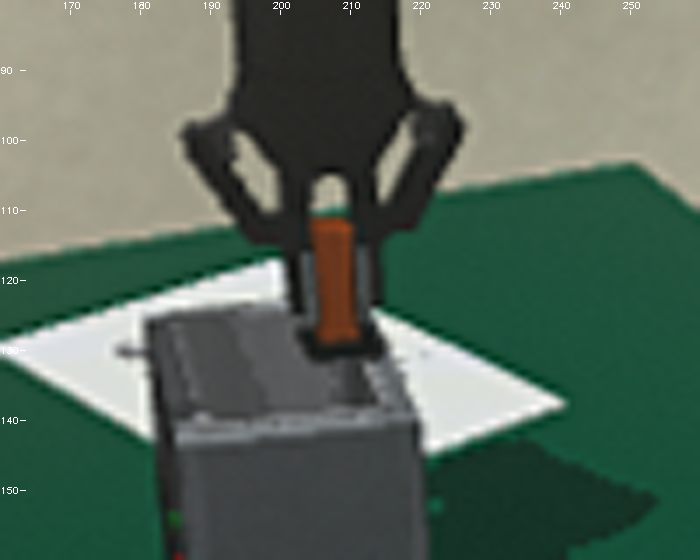

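View pics/f6.png

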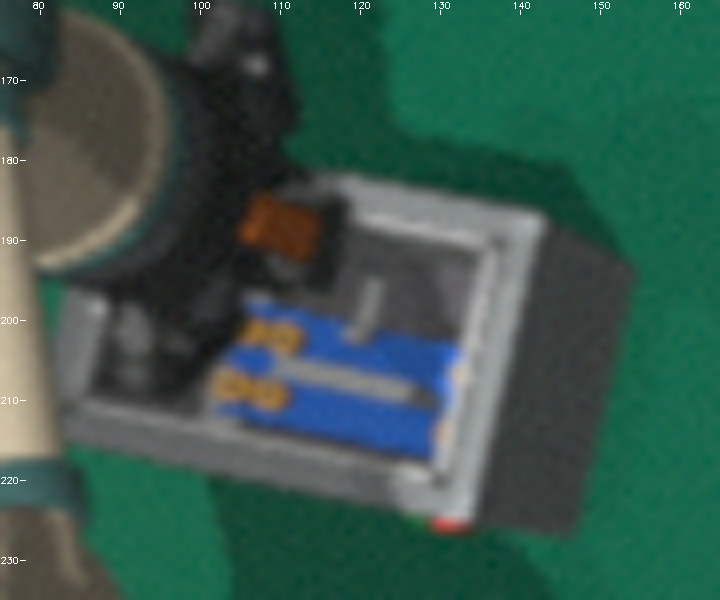

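Emit:
servo_tool --increments '[{"slide":[0,-0.007,0],"spin":0},{"slide":[0,-0.007,0],"spin":0},{"slide":[0,-0.007,0],"spin":0},{"slide":[0,-0.007,0],"spin":0},{"slide":[0,0,0],"spin":0},{"slide":[0,0,0],"spin":0}]'

```text
clock: 10.2
position: [0.5105, 0.2857, 0.1675]
ee_rot: [0.0, 0.766, 0.643, 0.0]
contact_force: [-0.8, 0.3, -1.2]
width: 0.0175
```

```bash
python3 mv.py .537 .2803 .168 -10;  python3 - <<'E'
from h import *
s=eyes.get_image("side");t=eyes.get_image("top")
crop(t,"pics/f7.png",75,160,165,235,8)
p=manip.get_state()['position'];print(p)
E
```

```text
clk 10.2 pos [0.5105 0.2857 0.1675] yaw_y -10.01 tilt [0.0006 0.0001] F [-0.8  0.3 -1.2] M [ 0.01 -0.06 -0.  ] w 0.0175 q1,q6 [22.4 32.4]
tool slide [-0.0007  0.0271 -0.0005] |d| 0.0271 spin -0.01
[0.5109074  0.28559089 0.16740803]
```

View pics/f7.png

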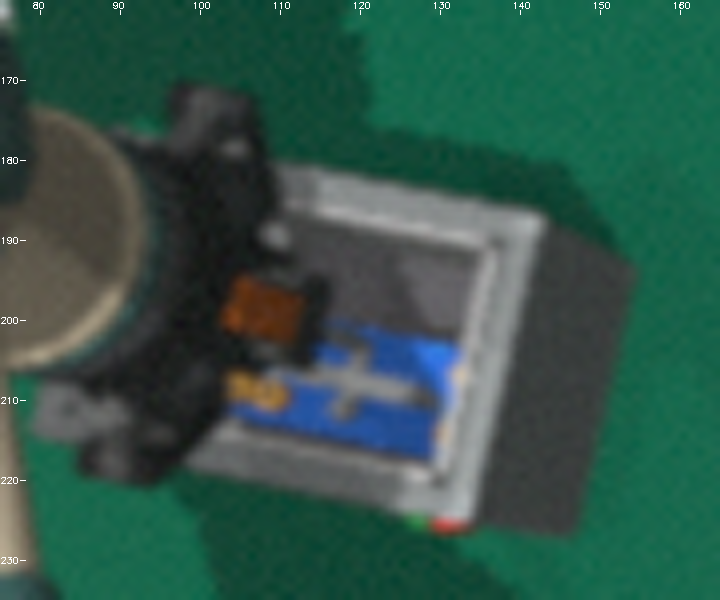

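Emit:
servo_tool --increments '[{"slide":[0,0,-0.006],"spin":0},{"slide":[0,0,-0.006],"spin":0},{"slide":[0,0,-0.004],"spin":0},{"slide":[0,0,-0.006],"spin":0},{"slide":[0,0,-0.008],"spin":0},{"slide":[0,0,0],"spin":0}]'

```text
clock: 10.9
position: [0.5113, 0.2858, 0.1987]
ee_rot: [0.0, 0.766, 0.643, 0.001]
contact_force: [0.3, 0.5, -3.2]
width: 0.0178
```

```bash
python3 mv.py .537 .2803 .168 -10;  python3 - <<'E'
from h import *
t=eyes.get_image("top")
crop(t,"pics/f8.png",75,160,165,235,8)
E
```

```text
clk 10.9 pos [0.5113 0.2858 0.1987] yaw_y -10.04 tilt [0.0022 0.001 ] F [ 0.3  0.5 -3.2] M [-0.02 -0.04 -0.03] w 0.0178 q1,q6 [22.4 32.4]
tool slide [-0.001   0.0262  0.0307] |d| 0.0404 spin -0.04
```

View pics/f8.png

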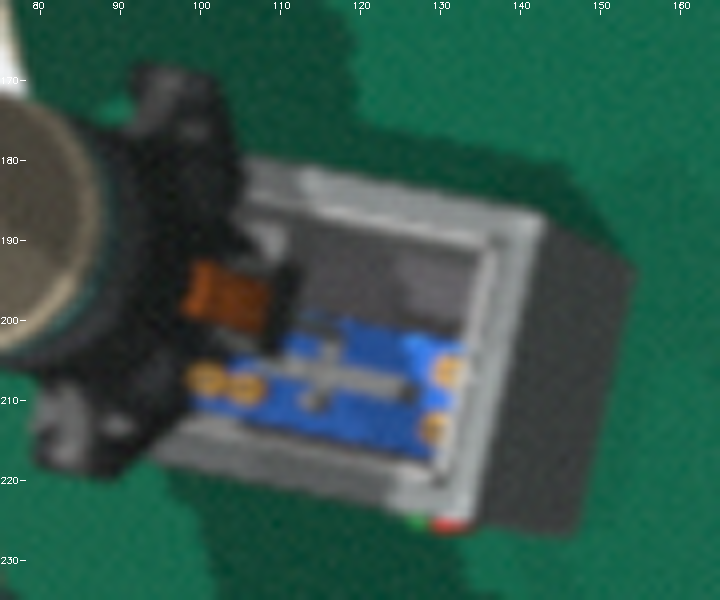

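Emit:
servo_tool --increments '[{"slide":[0,0.002,-0.01],"spin":0},{"slide":[0,0.002,-0.015],"spin":0},{"slide":[0,0.002,-0.02],"spin":0},{"slide":[0,0.002,-0.025],"spin":0},{"slide":[0,0.001,-0.025],"spin":0},{"slide":[0,0,-0.025],"spin":0},{"slide":[0,0,-0.02],"spin":0},{"slide":[0,0,-0.012],"spin":0}]'

```text
clock: 11.75
position: [0.5199, 0.2841, 0.3516]
ee_rot: [0.0, 0.766, 0.642, 0.001]
contact_force: [0.4, -0.1, -3.8]
width: 0.0175
```

Emit:
servo_tool --increments '[{"slide":[0,0,-0.006],"spin":0},{"slide":[0,0,0],"spin":0},{"slide":[0,0,0],"spin":0}]'

```text
clock: 12.05
position: [0.5191, 0.2838, 0.3542]
ee_rot: [-0.0, 0.766, 0.643, -0.001]
contact_force: [-0.5, 0.7, -3.1]
width: 0.0175
```

```bash
python3 mv.py .474 -.012 .36 -5.6;  python3 - <<'E'
from h import *
t=eyes.get_image("side")
crop(t,"pics/g1.png",150,40,270,160,5)
E
```

```text
clk 12.05 pos [0.5191 0.2838 0.3542] yaw_y -10.04 tilt [-0.0019 -0.0007] F [-0.5  0.7 -3.1] M [ 0.02  0.06 -0.02] w 0.0175 q1,q6 [21.9 32. ]
tool slide [-0.2991  0.0072 -0.0055] |d| 0.2993 spin -4.44
```

View pics/g1.png

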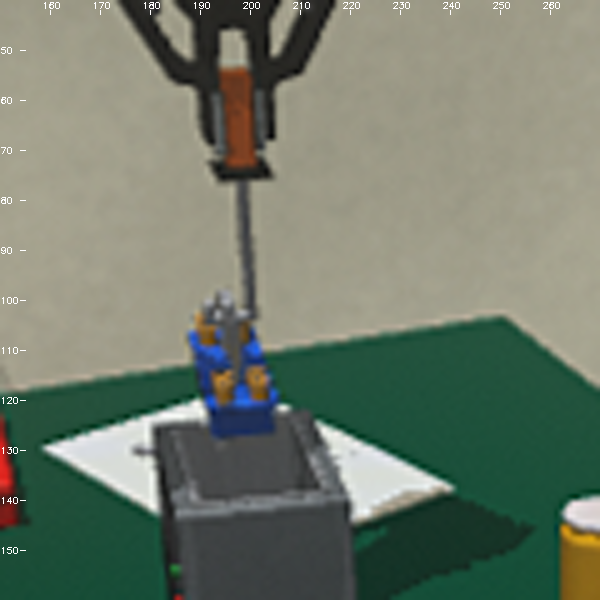

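Emit:
servo_tool --increments '[{"slide":[-0.004,0,0],"spin":-2.2},{"slide":[-0.01,0,0],"spin":-2.2},{"slide":[-0.018,0,0],"spin":0},{"slide":[-0.025,0,0],"spin":0},{"slide":[-0.03,0,0],"spin":0},{"slide":[-0.03,-0.001,0],"spin":0},{"slide":[-0.03,-0.001,0],"spin":0},{"slide":[-0.03,-0.001,0],"spin":0}]'

```text
clock: 12.9
position: [0.4974, 0.1062, 0.3547]
ee_rot: [-0.0, 0.741, 0.671, -0.001]
contact_force: [0.5, -0.0, -3.3]
width: 0.0175
```

Emit:
servo_tool --increments '[{"slide":[-0.03,0,0],"spin":0},{"slide":[-0.03,0,0],"spin":0},{"slide":[-0.025,0,0],"spin":0},{"slide":[-0.018,0,0],"spin":0},{"slide":[-0.012,0,0],"spin":0},{"slide":[-0.006,0,0],"spin":0},{"slide":[0,0,0],"spin":0},{"slide":[0,0,0],"spin":0}]'

```text
clock: 13.7
position: [0.4865, -0.0116, 0.3552]
ee_rot: [-0.0, 0.741, 0.672, 0.0]
contact_force: [-0.1, 0.4, -4.6]
width: 0.0178
```

```bash
python3 mv.py .487 -.0133 .1725 -5.6
```

```text
clk 13.7 pos [ 0.4865 -0.0116  0.3552] yaw_y -5.63 tilt [-0.0001  0.001 ] F [-0.1  0.4 -4.6] M [-0.06 -0.06 -0.02] w 0.0178 q1,q6 [-9.6 -4. ]
tool slide [-0.0018  0.0007  0.1827] |d| 0.1827 spin -0.03
```

Emit:
servo_tool --increments '[{"slide":[0,0,0.008],"spin":0},{"slide":[-0.001,0,0.016],"spin":0},{"slide":[-0.001,0,0.025],"spin":0},{"slide":[0,0,0.03],"spin":0},{"slide":[0,0,0.03],"spin":0},{"slide":[0,0,0.025],"spin":0},{"slide":[0,0,0.018],"spin":0},{"slide":[0,0,0.01],"spin":0}]'

```text
clock: 14.5
position: [0.4851, -0.0132, 0.1911]
ee_rot: [-0.002, 0.741, 0.672, -0.001]
contact_force: [-0.0, 0.3, -4.4]
width: 0.0177
```

Emit:
servo_tool --increments '[{"slide":[0,0,0.004],"spin":0},{"slide":[0,0,0],"spin":0},{"slide":[0,0,0],"spin":0}]'

```text
clock: 14.8
position: [0.4871, -0.0142, 0.1902]
ee_rot: [0.001, 0.741, 0.672, 0.001]
contact_force: [-0.4, -0.8, -4.6]
width: 0.0174
```

```bash
python3 mv.py .487 -.0133 .1725 -5.6;python3 - <<'E'
from h import *
s=eyes.get_image("side");t=eyes.get_image("top")
crop(s,"pics/g3.png",170,130,290,250,5)
crop(t,"pics/g4.png",175,150,295,250,6)
E
```

```text
clk 14.8 pos [ 0.4871 -0.0142  0.1902] yaw_y -5.63 tilt [ 0.0021 -0.0003] F [-0.4 -0.8 -4.6] M [-0.04 -0.05 -0.05] w 0.0174 q1,q6 [-9.9 -4.2]
tool slide [ 0.0009 -0.0002  0.0177] |d| 0.0177 spin -0.03
```

View pics/g3.png

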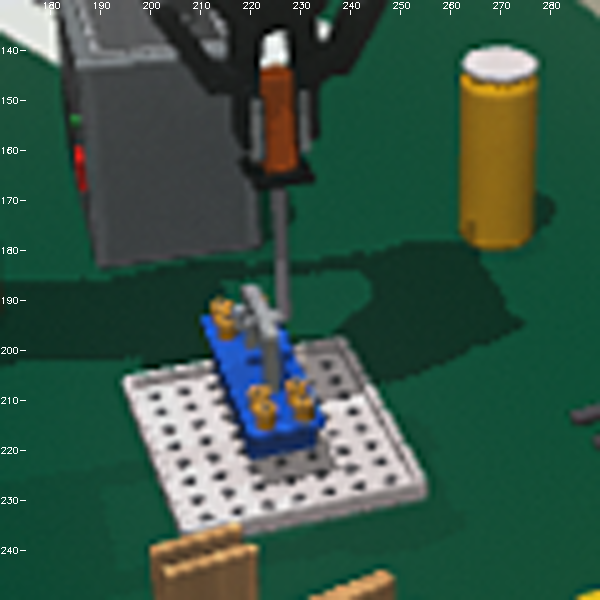

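View pics/g4.png

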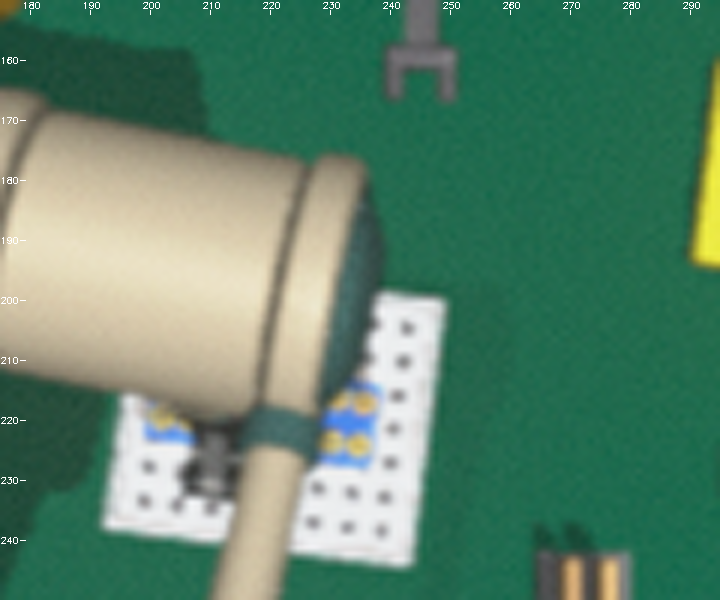

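Emit:
servo_tool --increments '[{"slide":[0,0,0.005],"spin":0},{"slide":[0,0,0.005],"spin":0},{"slide":[0,0,0.003],"spin":0},{"slide":[0,0,0.002],"spin":0},{"slide":[0,0,0.002],"spin":0},{"slide":[0,0,0.001],"spin":0},{"slide":[0,0,0.001],"spin":0},{"slide":[0,0,0.001],"spin":0}]'

```text
clock: 15.7
position: [0.4867, -0.0144, 0.1696]
ee_rot: [0.0, 0.741, 0.672, 0.0]
contact_force: [0.4, -0.4, -1.6]
width: 0.0175
```

Emit:
servo_tool --increments '[{"slide":[0,0,0.003],"spin":0},{"slide":[0,0,0.003],"spin":0},{"slide":[0,0,0.004],"spin":0},{"slide":[0,0,0.003],"spin":0},{"slide":[0,0,0],"spin":0},{"slide":[0,0,0],"spin":0}]'

```text
clock: 16.3
position: [0.4863, -0.0142, 0.1562]
ee_rot: [-0.0, 0.741, 0.671, -0.0]
contact_force: [0.3, 0.2, -2.2]
width: 0.0176
```

```bash
python3 mv.py .487 -.0133 .1565 -5.6;python3 - <<'E'
from h import *
s=eyes.get_image("side");t=eyes.get_image("top")
crop(s,"pics/g5.png",180,150,270,240,7)
E
```

```text
clk 16.3 pos [ 0.4863 -0.0142  0.1562] yaw_y -5.64 tilt [-0.0002  0.0001] F [ 0.3  0.2 -2.2] M [-0.04 -0.03 -0.02] w 0.0176 q1,q6 [-9.9 -4.2]
tool slide [ 0.0009  0.0006 -0.0003] |d| 0.0012 spin -0.04
```

View pics/g5.png

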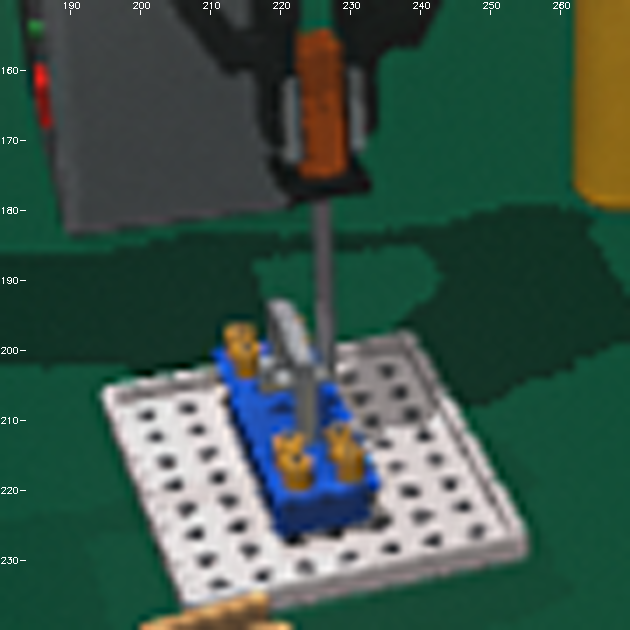

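Emit:
servo_tool --increments '[{"slide":[0,0.004,0],"spin":0},{"slide":[0,0.008,0],"spin":0},{"slide":[0,0.01,0],"spin":0},{"slide":[0,0.01,0],"spin":0},{"slide":[0,0.008,0],"spin":0},{"slide":[0,0,0],"spin":0},{"slide":[0,0,0],"spin":0}]'

```text
clock: 17.1
position: [0.526, -0.0181, 0.156]
ee_rot: [-0.0, 0.741, 0.671, -0.0]
contact_force: [0.2, 0.2, -1.1]
width: 0.0174
```

```bash
python3 mv.py .487 -.0133 .1565 -5.6;python3 - <<'E'
from h import *
s=eyes.get_image("side")
crop(s,"pics/g6.png",180,150,270,240,7)
E
```

```text
clk 17.1 pos [ 0.526  -0.0181  0.156 ] yaw_y -5.64 tilt [-0.0011  0.0002] F [ 0.2  0.2 -1.1] M [-0.01 -0.01 -0.01] w 0.0174 q1,q6 [-9.5 -3.9]
tool slide [ 0.0009 -0.0393 -0.0005] |d| 0.0393 spin -0.04
```

View pics/g6.png

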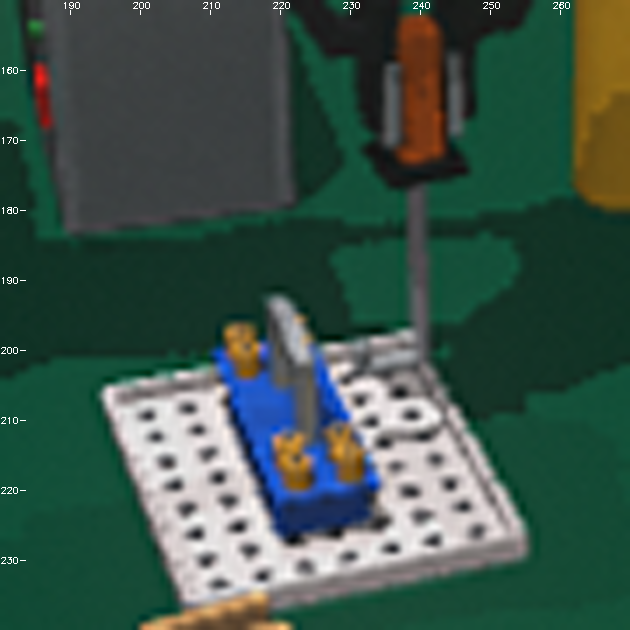

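Emit:
servo_tool --increments '[{"slide":[0,0,-0.015],"spin":0},{"slide":[0,0,-0.035],"spin":0},{"slide":[0,0,-0.035],"spin":-6},{"slide":[0,0,-0.025],"spin":-5.9},{"slide":[0,0,-0.01],"spin":0},{"slide":[0,0,0],"spin":0}]'

```text
clock: 17.75
position: [0.5264, -0.0181, 0.2775]
ee_rot: [0.001, 0.668, 0.744, 0.001]
contact_force: [1.2, -0.8, -1.7]
width: 0.017
```

```bash
python3 mv.py .4068 -.2949 .2728 6.27
```

```text
clk 17.75 pos [ 0.5264 -0.0181  0.2775] yaw_y 6.14 tilt [ 0.0027 -0.0003] F [ 1.2 -0.8 -1.7] M [-0.03  0.04 -0.02] w 0.017 q1,q6 [ -9.5 -15.7]
tool slide [-0.2624 -0.1485  0.0045] |d| 0.3015 spin -0.13
```

Emit:
servo_tool --increments '[{"slide":[-0.015,-0.0085,0],"spin":-0.1},{"slide":[-0.025,-0.014,0],"spin":0},{"slide":[-0.035,-0.02,0],"spin":0},{"slide":[-0.035,-0.02,0],"spin":0},{"slide":[-0.035,-0.02,0],"spin":0},{"slide":[-0.035,-0.02,0],"spin":0},{"slide":[-0.035,-0.02,0],"spin":0},{"slide":[-0.03,-0.017,0],"spin":0}]'

```text
clock: 18.55
position: [0.4126, -0.278, 0.2741]
ee_rot: [-0.002, 0.668, 0.744, -0.0]
contact_force: [0.6, 0.4, -2.0]
width: 0.0175
```

Emit:
servo_tool --increments '[{"slide":[-0.015,-0.0085,0],"spin":0},{"slide":[0,0,0],"spin":0},{"slide":[0,0,0],"spin":0},{"slide":[0,0,0],"spin":0}]'

```text
clock: 18.95
position: [0.4078, -0.2916, 0.2754]
ee_rot: [-0.001, 0.667, 0.745, 0.0]
contact_force: [0.1, 0.5, -1.7]
width: 0.0174
```

```bash
python3 mv.py .4068 -.2949 .25 6.27
```

```text
clk 18.95 pos [ 0.4078 -0.2916  0.2754] yaw_y 6.38 tilt [-0.001  0.002] F [ 0.1  0.5 -1.7] M [ 0.   -0.04  0.01] w 0.0174 q1,q6 [-43.6 -49.9]
tool slide [-0.0032 -0.0013  0.0254] |d| 0.0256 spin 0.11
```

Emit:
servo_tool --increments '[{"slide":[-0.003,-0.001,0.01],"spin":0.1},{"slide":[0,0,0.01],"spin":0},{"slide":[0,0,0.005],"spin":0},{"slide":[0,0,0],"spin":0},{"slide":[0,0,0],"spin":0},{"slide":[0,0,0],"spin":0}]'

```text
clock: 19.55
position: [0.4074, -0.2961, 0.2516]
ee_rot: [0.0, 0.667, 0.745, 0.0]
contact_force: [0.4, -0.2, -1.1]
width: 0.0176
```

```bash
python3 mv.py .4068 -.2949 .1225 6.27;python3 - <<'E'
from h import *
s=eyes.get_image("side")
crop(s,"pics/h1.png",190,160,290,280,5)
E
python3 mv.py .4068 -.2949 .1225 6.27
```

```text
clk 19.55 pos [ 0.4074 -0.2961  0.2516] yaw_y 6.27 tilt [ 0.0006 -0.0004] F [ 0.4 -0.2 -1.1] M [ 0.03 -0.06  0.05] w 0.0176 q1,q6 [-43.9 -50.2]
tool slide [ 0.0013 -0.0005  0.1291] |d| 0.1291 spin -0.0
clk 19.6 pos [ 0.4074 -0.2962  0.2517] yaw_y 6.26 tilt [ 0.0007 -0.0005] F [-0.3 -0.6 -1.8] M [-0.04 -0.02 -0.02] w 0.0177 q1,q6 [-43.9 -50.2]
tool slide [ 0.0014 -0.0005  0.1292] |d| 0.1292 spin -0.01
```

View pics/h1.png

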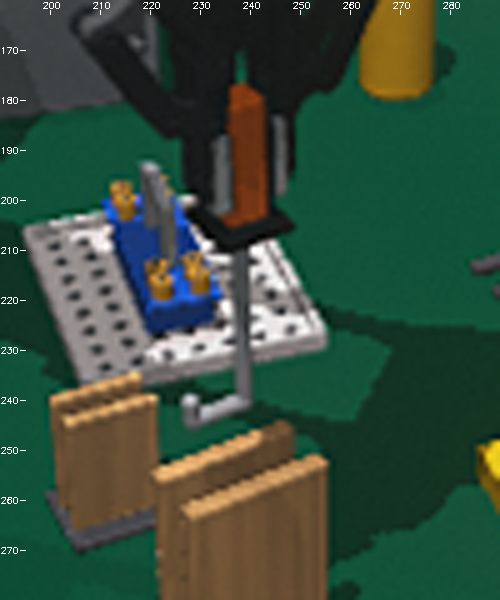

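Emit:
servo_tool --increments '[{"slide":[0.001,-0.0005,0.01],"spin":0},{"slide":[0,0,0.02],"spin":0},{"slide":[0,0,0.02],"spin":0},{"slide":[0,0,0.02],"spin":0},{"slide":[0,0,0.02],"spin":0},{"slide":[0,0,0.02],"spin":0},{"slide":[0,0,0.012],"spin":0},{"slide":[0,0,0],"spin":0}]'

```text
clock: 20.4
position: [0.4054, -0.294, 0.1274]
ee_rot: [-0.002, 0.667, 0.745, 0.0]
contact_force: [-0.2, 0.1, -1.9]
width: 0.0174
```

```bash
python3 mv.py .4068 -.2949 .1225 6.27;python3 - <<'E'
from h import *
s=eyes.get_image("side")
crop(s,"pics/h2.png",190,200,290,300,6)
E
python3 mv.py .4068 -.2949 .1225 6.27
```

```text
clk 20.4 pos [ 0.4054 -0.294   0.1274] yaw_y 6.25 tilt [-0.0029  0.003 ] F [-0.2  0.1 -1.9] M [-0.01  0.03  0.01] w 0.0174 q1,q6 [-43.9 -50.2]
tool slide [-0.0011  0.0013  0.0049] |d| 0.0052 spin -0.02
clk 20.45 pos [ 0.4062 -0.2947  0.1286] yaw_y 6.26 tilt [-0.0012  0.0013] F [-0.3  0.4 -0.9] M [-0.   -0.03  0.  ] w 0.0177 q1,q6 [-43.9 -50.2]
tool slide [-0.0003  0.0006  0.0061] |d| 0.0062 spin -0.01
```

View pics/h2.png

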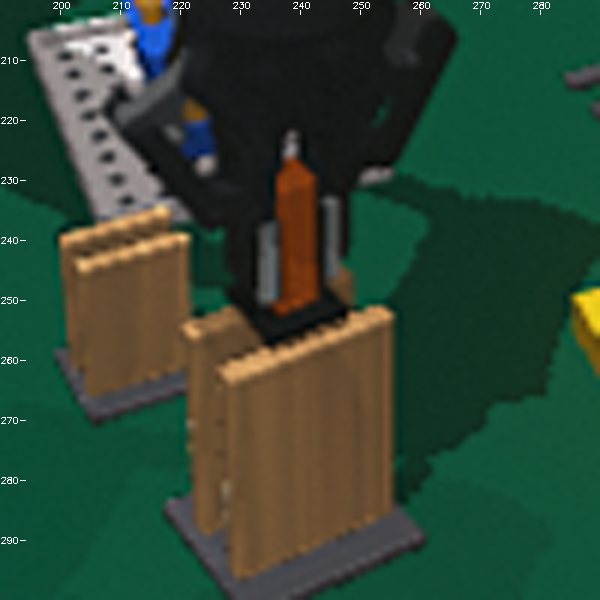

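Hook is in the slot. Lower the last ~6 mm, slowly.

Emit:
servo_tool --increments '[{"slide":[0,0,0.002],"spin":0},{"slide":[0,0,0.0015],"spin":0},{"slide":[0,0,0.001],"spin":0},{"slide":[0,0,0.001],"spin":0},{"slide":[0,0,0.0005],"spin":0},{"slide":[0,0,0],"spin":0},{"slide":[0,0,0],"spin":0}]'

```text
clock: 21.15
position: [0.4066, -0.2951, 0.1233]
ee_rot: [0.0, 0.667, 0.745, 0.0]
contact_force: [-0.1, 0.6, -1.3]
width: 0.0176
```

```bash
python3 mv.py .4068 -.2949 .1225 6.27
```

```text
clk 21.15 pos [ 0.4066 -0.2951  0.1233] yaw_y 6.26 tilt [0.0001 0.    ] F [-0.1  0.6 -1.3] M [-0.03 -0.06 -0.02] w 0.0176 q1,q6 [-43.9 -50.2]
tool slide [0.0001 0.0003 0.0008] |d| 0.0009 spin -0.01
```

Emit:
servo_tool --increments '[{"slide":[0,0,0.0005],"spin":0},{"slide":[0,0,0.0005],"spin":0},{"slide":[0,0,0],"spin":0},{"slide":[0,0,0],"spin":0}]'

```text
clock: 21.55
position: [0.4066, -0.2951, 0.1225]
ee_rot: [0.0, 0.667, 0.745, 0.0]
contact_force: [0.5, 0.6, 0.4]
width: 0.017
```

```bash
python3 mv.py .4068 -.2949 .1225 6.27
```

```text
clk 21.55 pos [ 0.4066 -0.2951  0.1225] yaw_y 6.26 tilt [ 0.0002 -0.0001] F [0.5 0.6 0.4] M [0.03 0.04 0.07] w 0.017 q1,q6 [-43.9 -50.2]
tool slide [ 0.0002  0.0002 -0.    ] |d| 0.0003 spin -0.01
```

Force has gone from −1.3 to about 0: the rod rests on the stand. Open and rise.

Emit:
servo_tool --increments '[{"slide":[0,0,0],"spin":0},{"slide":[0,0,0],"spin":0},{"slide":[0,0,0],"spin":0},{"slide":[0,0,0],"spin":0},{"slide":[0,0,0],"spin":0}]' --hand 1

```text
clock: 22.05
position: [0.4066, -0.2951, 0.1223]
ee_rot: [0.0, 0.667, 0.745, 0.0]
contact_force: [0.0, 0.4, 0.0]
width: 0.0852
```

```bash
python3 mv.py .4068 -.2949 .1225 6.27;python3 - <<'E'
from h import *
s=eyes.get_image("side")
crop(s,"pics/h3.png",190,200,290,300,6)
E
```

```text
clk 22.05 pos [ 0.4066 -0.2951  0.1223] yaw_y 6.26 tilt [ 0.0001 -0.    ] F [0.  0.4 0. ] M [ 0.   -0.04 -0.01] w 0.0852 q1,q6 [-43.9 -50.2]
tool slide [ 0.0002  0.0003 -0.0002] |d| 0.0004 spin -0.01
```

View pics/h3.png

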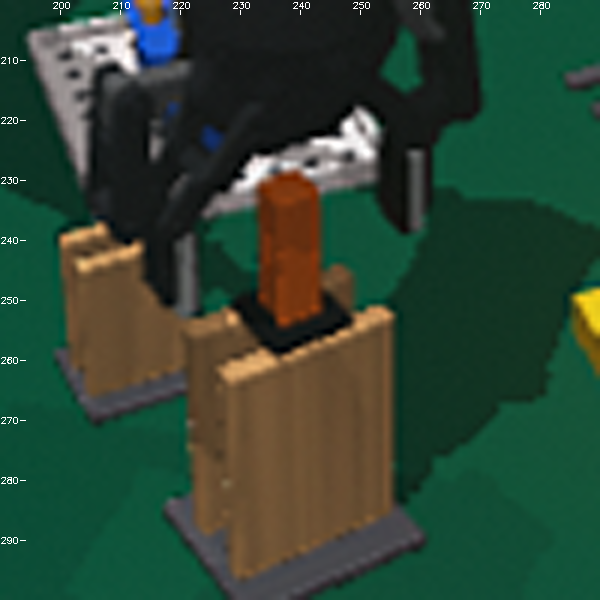

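Emit:
servo_tool --increments '[{"slide":[0,0,-0.02],"spin":0},{"slide":[0,0,-0.04],"spin":0},{"slide":[0,0,-0.04],"spin":0},{"slide":[0,0,-0.03],"spin":6},{"slide":[0,0,0],"spin":6},{"slide":[0,0,0],"spin":0}]'

```text
clock: 22.7
position: [0.4069, -0.2954, 0.2534]
ee_rot: [0.001, 0.742, 0.671, 0.0]
contact_force: [-0.0, 0.6, -0.2]
width: 0.0855
```

```bash
python3 - <<'E'
from h import *
s=eyes.get_image("side");t=eyes.get_image("top")
cv2.imwrite("pics/t9.png",t)
crop(s,"pics/i1.png",180,170,270,250,8)
crop(t,"pics/i2.png",185,185,265,250,9)
E
python3 mv.py .474 -.0129 .25 -5.6
```

```text
clk 22.8 pos [ 0.4061 -0.2947  0.2517] yaw_y -5.61 tilt [-0.0009  0.0009] F [ 0.4  0.3 -0.5] M [ 0.02 -0.03  0.01] w 0.0852 q1,q6 [-43.9 -38.3]
tool slide [0.2871 0.04   0.0019] |d| 0.2899 spin -0.01
```

View pics/i1.png

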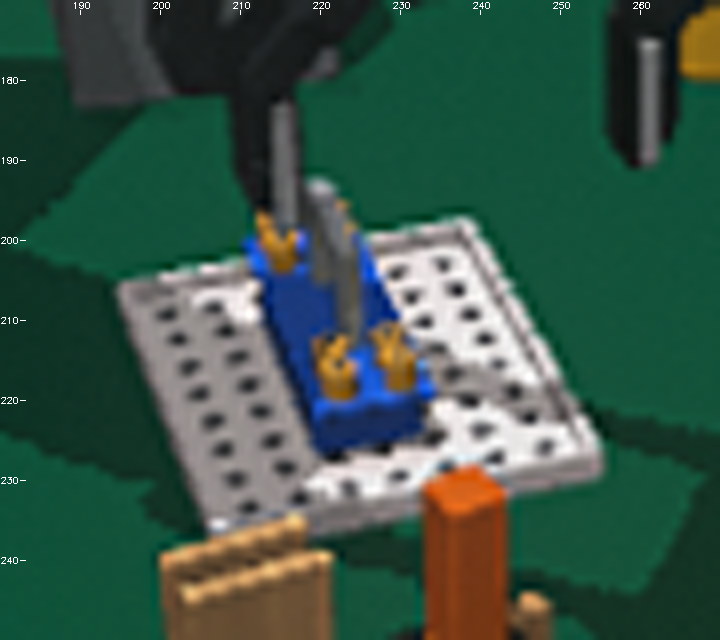

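View pics/i2.png

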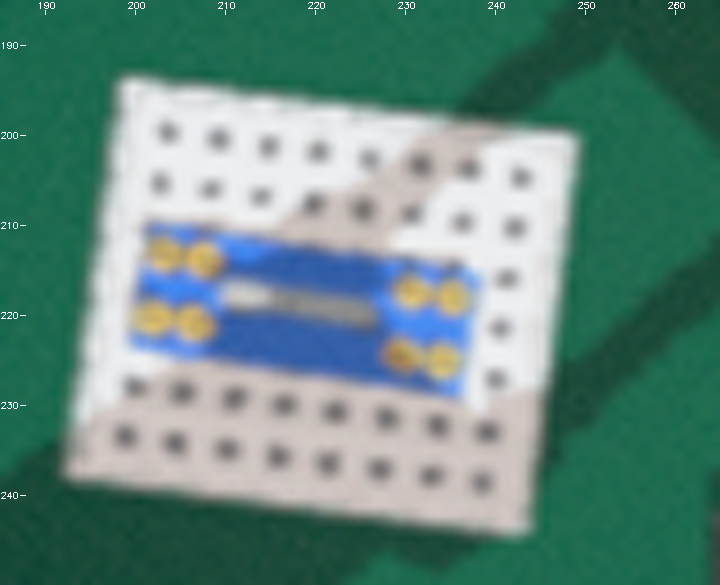

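```bash
python3 - <<'E'
from fit import *
T="top";S="side"
F=[(.022,.058,.034),(.022,-.058,.034),(-.022,-.058,.034),(-.022,.058,.034)]
t=list(zip([T]*4,F,[(201.3,209.7),(238.6,215.2),(236.3,229.2),(199.2,223.6)]))
h=[(T,(0,.026,.075),(209.3,217.3)),(T,(0,-.026,.075),(226.9,219.6))]
s=[(S,(-.022,-.058,.034),(219.2,222)),(S,(.022,-.058,.034),(234,219)),(S,(-.022,.058,.034),(210.5,200))]
fit('top',t,[.474,-.013,-.1]);fit('top+h',t+h,[.474,-.013,-.1]);fit('side',s,[.474,-.013,-.1])
E
```

```text
top [ 0.471  -0.0077 -0.1196] deg -6.85
[[0.2, -0.1], [-0.1, -0.0], [0.0, 0.0], [-0.0, 0.1]]
top+h [ 0.4712 -0.0079 -0.1181] deg -6.76
[[0.2, -0.1], [-0.1, -0.1], [0.1, -0.1], [0.0, 0.1], [0.1, -0.0], [-0.3, 0.2]]
side [ 0.47   -0.0153 -0.1377] deg -7.89
[[-0.3, -0.1], [0.4, 0.2], [-0.1, -0.1]]
```

Emit:
servo_tool --increments '[{"slide":[0.015,0.002,0],"spin":1.2},{"slide":[0.03,0.004,0],"spin":0},{"slide":[0.04,0.005,0],"spin":0},{"slide":[0.045,0.006,0],"spin":0},{"slide":[0.045,0.006,0],"spin":0},{"slide":[0.045,0.006,0],"spin":0},{"slide":[0.035,0.004,0],"spin":0},{"slide":[0.02,0.003,0],"spin":0}]'

```text
clock: 23.6
position: [0.4747, -0.0235, 0.2512]
ee_rot: [-0.001, 0.747, 0.665, -0.0]
contact_force: [0.3, 0.5, -0.7]
width: 0.0852
```

Emit:
servo_tool --increments '[{"slide":[0,0,0],"spin":0},{"slide":[0,0,0],"spin":0},{"slide":[0,0,0],"spin":0}]'

```text
clock: 23.9
position: [0.4748, -0.0273, 0.2518]
ee_rot: [-0.0, 0.749, 0.663, -0.001]
contact_force: [0.3, -0.7, 0.0]
width: 0.0855
```

```bash
python3 mv.py .4725 -.0125 .12 -6.8
```

```text
clk 23.9 pos [ 0.4748 -0.0273  0.2518] yaw_y -6.96 tilt [-0.0013 -0.0004] F [ 0.3 -0.7  0. ] M [ 0.   -0.01 -0.01] w 0.0855 q1,q6 [-11.6  -4.7]
tool slide [ 0.0144 -0.0039  0.1318] |d| 0.1326 spin -0.16
```

Emit:
servo_tool --increments '[{"slide":[0.0075,-0.002,0.015],"spin":-0.1},{"slide":[0.007,-0.002,0.03],"spin":0},{"slide":[0,0,0.04],"spin":0},{"slide":[0,0,0.04],"spin":0},{"slide":[0,0,0.025],"spin":0},{"slide":[0,0,0],"spin":0},{"slide":[0,0,0],"spin":0}]'

```text
clock: 24.6
position: [0.4732, -0.0125, 0.1026]
ee_rot: [-0.0, 0.748, 0.663, -0.0]
contact_force: [0.5, 0.6, 0.3]
width: 0.0856
```

```bash
python3 mv.py .4725 -.0125 .056 -6.8; python3 - <<'E'
from h import *
s=eyes.get_image("side");t=eyes.get_image("top")
crop(s,"pics/j1.png",180,150,270,240,7)
crop(t,"pics/j2.png",185,150,285,250,6)
E
python3 mv.py .4725 -.0125 .056 -6.8
```

```text
clk 24.6 pos [ 0.4732 -0.0125  0.1026] yaw_y -6.91 tilt [-0.0002 -0.0001] F [0.5 0.6 0.3] M [-0.02 -0.01 -0.07] w 0.0856 q1,q6 [-9.9 -3. ]
tool slide [-0.0001 -0.0007  0.0466] |d| 0.0466 spin -0.11
clk 24.7 pos [ 0.4744 -0.0123  0.1039] yaw_y -6.89 tilt [ 0.0033 -0.0006] F [ 0.2 -0.  -0.7] M [-0.04  0.03  0.  ] w 0.0851 q1,q6 [-9.9 -3. ]
tool slide [-0.0004 -0.0021  0.0479] |d| 0.0479 spin -0.09
```

View pics/j1.png

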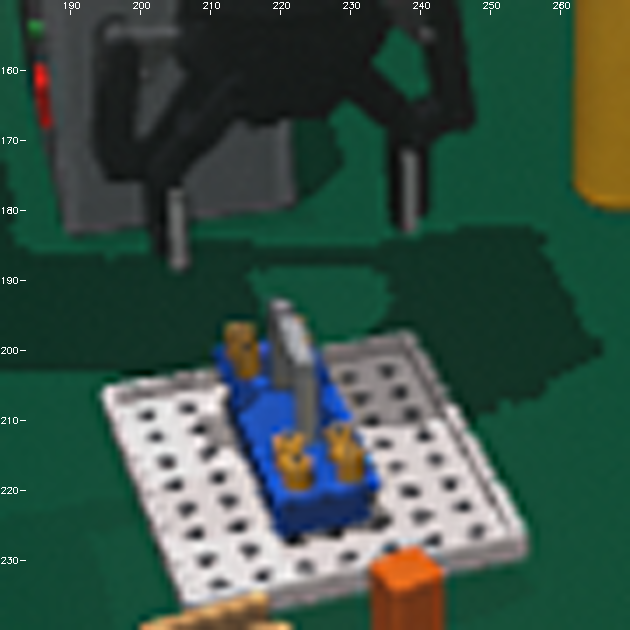

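View pics/j2.png

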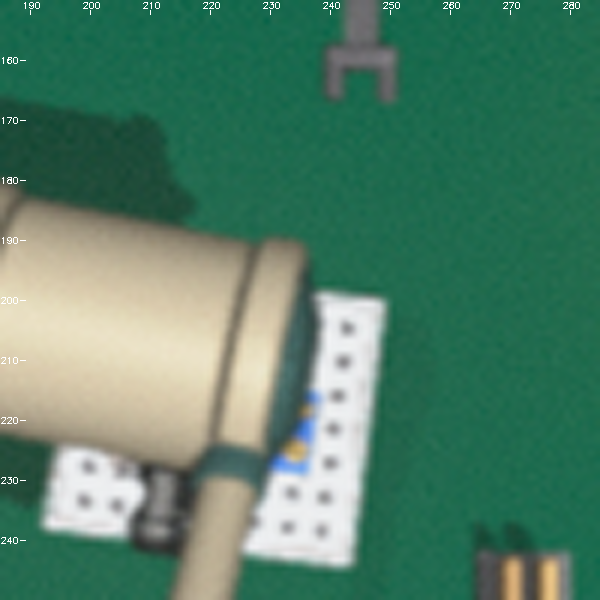

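Emit:
servo_tool --increments '[{"slide":[0,0,0.015],"spin":0},{"slide":[0,0,0.015],"spin":0},{"slide":[0,0,0.012],"spin":0},{"slide":[0,0,0.005],"spin":0},{"slide":[0,0,0],"spin":0},{"slide":[0,0,0],"spin":0}]'

```text
clock: 25.3
position: [0.4739, -0.0117, 0.0563]
ee_rot: [0.001, 0.748, 0.664, 0.001]
contact_force: [0.4, -0.3, 0.3]
width: 0.0852
```

```bash
python3 mv.py .4725 -.0125 .056 -6.8; python3 - <<'E'
from h import *
s=eyes.get_image("side")
crop(s,"pics/j3.png",180,150,270,240,7)
E
python3 mv.py .4725 -.0125 .056 -6.8
```

```text
clk 25.3 pos [ 0.4739 -0.0117  0.0563] yaw_y -6.84 tilt [ 0.0022 -0.0003] F [ 0.4 -0.3  0.3] M [-0.05  0.03 -0.01] w 0.0852 q1,q6 [-9.8 -3. ]
tool slide [-0.001  -0.0013  0.0003] |d| 0.0017 spin -0.04
clk 25.35 pos [ 0.4739 -0.0117  0.0563] yaw_y -6.84 tilt [ 0.0023 -0.0003] F [-0.1 -0.9 -0.3] M [ 0.    0.08 -0.03] w 0.0854 q1,q6 [-9.8 -3. ]
tool slide [-0.001  -0.0013  0.0003] |d| 0.0017 spin -0.04
```

View pics/j3.png

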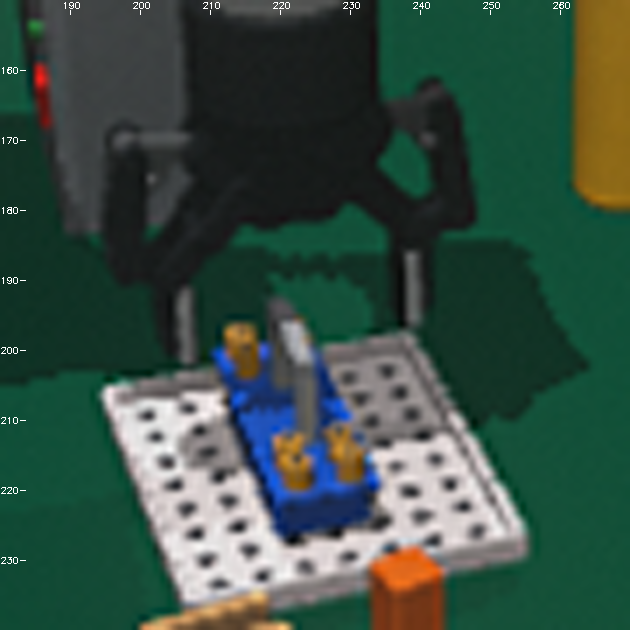

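```bash
python3 - <<'E'
from h import *
a=np.radians(-6.84);u=np.array([np.cos(a),np.sin(a),0]);v=np.array([-np.sin(a),np.cos(a),0])
p=np.array([.4739,-.0117,.0563])
for sg in(-1,1):
  for z in(.013,.035): print('pad',sg,z,proj("side",p+sg*.043*u-.011*v+[0,0,z])+.44)
for x0 in (.470,.4725,.475):
  c=np.array([x0,-.0125,.005])
  print(x0,'far top L',proj("side",c+v*.026-u*.004+[0,0,.070])+.44,'near top R',proj("side",c-v*.026+u*.004+[0,0,.070])+.44,'near top L',proj("side",c-v*.026-u*.004+[0,0,.070])+.44,'near bot',proj("side",c-v*.026+[0,0,.029])+.44)
E
python3 - <<'E'
import sys;sys.path.insert(0,'.')
import cv2
s=cv2.imread('pics/j3.png')
cv2.imwrite('pics/j4.png',cv2.resize(s[250:480,150:460],None,fx=2.5,fy=2.5,interpolation=cv2.INTER_CUBIC))
E
```

```text
pad -1 0.013 [[208.32857843 202.59927575]]
pad -1 0.035 [[207.85611184 195.98613217]]
pad 1 0.013 [[237.85629376 197.50373851]]
pad 1 0.035 [[237.68618423 190.97067846]]
0.47 far top L [[217.50510365 192.39604525]] near top R [[224.66129584 201.3281218 ]] near top L [[221.87428541 201.81195871]] near bot [[223.85356152 213.62186398]]
0.4725 far top L [[218.31894067 192.20425884]] near top R [[225.49732315 201.12278259]] near top L [[222.71406074 201.60585656]] near bot [[224.67558712 213.41064844]]
0.475 far top L [[219.13154489 192.01276296]] near top R [[226.33204081 200.91776505]] near top L [[223.55251809 201.40007786]] near bot [[225.49634752 213.199758  ]]
```

View pics/j4.png

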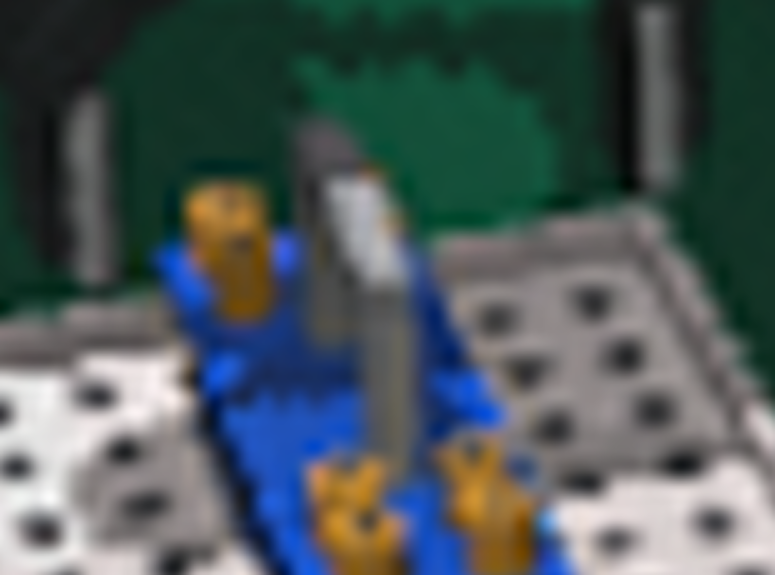

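Emit:
servo_tool --increments '[{"slide":[0,-0.0015,0],"spin":0},{"slide":[0,0,0],"spin":0},{"slide":[0,0,0],"spin":0}]'

```text
clock: 25.65
position: [0.4715, -0.0113, 0.0555]
ee_rot: [0.0, 0.748, 0.664, 0.0]
contact_force: [-0.1, 0.7, 0.9]
width: 0.0856
```

Emit:
servo_tool --increments '[{"slide":[0,0,0],"spin":0},{"slide":[0,0,0],"spin":0},{"slide":[0,0,0],"spin":0},{"slide":[0,0,0],"spin":0},{"slide":[0,0,0],"spin":0},{"slide":[0,0,0],"spin":0},{"slide":[0,0,0],"spin":0}]' --hand 0 --newtons 25

```text
clock: 26.35
position: [0.4715, -0.0113, 0.0553]
ee_rot: [-0.0, 0.748, 0.664, 0.0]
contact_force: [-0.3, -0.5, 0.8]
width: 0.0075
```

```bash
python3 mv.py .4725 -.0125 .056 -6.8; python3 - <<'E'
from h import *
s=eyes.get_image("side")
crop(s,"pics/j5.png",180,150,270,240,7)
E
python3 mv.py .4725 -.0125 .056 -6.8
```

```text
clk 26.35 pos [ 0.4715 -0.0113  0.0553] yaw_y -6.84 tilt [0.     0.0001] F [-0.3 -0.5  0.8] M [-0.05  0.04  0.  ] w 0.0075 q1,q6 [-9.8 -3. ]
tool slide [-0.0011  0.0011 -0.0007] |d| 0.0017 spin -0.04
clk 26.4 pos [ 0.4715 -0.0113  0.0553] yaw_y -6.84 tilt [0.0001 0.0001] F [0.2 0.6 0.9] M [-0.03  0.07 -0.03] w 0.0075 q1,q6 [-9.8 -3. ]
tool slide [-0.0011  0.0011 -0.0007] |d| 0.0017 spin -0.04
```

View pics/j5.png

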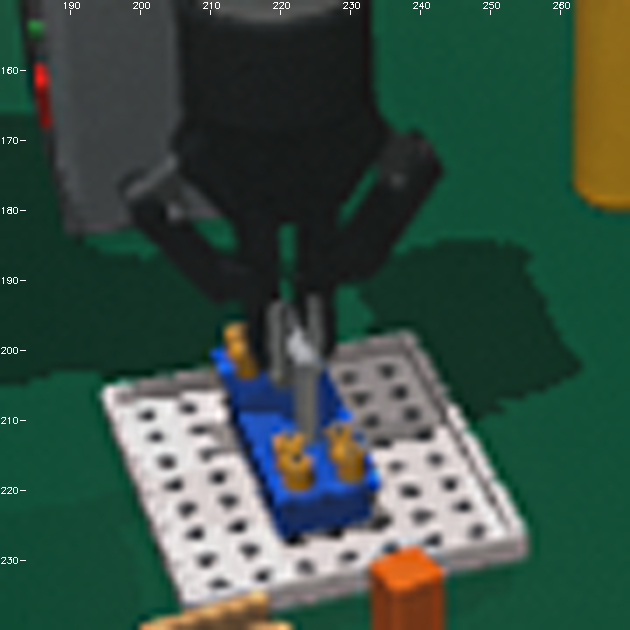

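Emit:
servo_tool --increments '[{"slide":[0,0,0],"spin":0},{"slide":[0,0,0],"spin":0},{"slide":[0,0,-0.004],"spin":0},{"slide":[0,0,-0.01],"spin":0},{"slide":[0,0,-0.02],"spin":-0.3},{"slide":[0,0,-0.03],"spin":-0.3},{"slide":[0,0,-0.025],"spin":0},{"slide":[0,0,0],"spin":0}]' --newtons 80

```text
clock: 27.2
position: [0.4741, -0.0117, 0.1479]
ee_rot: [0.003, 0.745, 0.668, 0.003]
contact_force: [1.0, -0.5, -2.8]
width: 0.0063
```

```bash
python3 mv.py .6065 -.3153 .13 -6.26; python3 - <<'E'
from h import *
s=eyes.get_image("side");t=eyes.get_image("top")
crop(s,"pics/k0.png",180,120,270,210,7)
crop(s,"pics/k1.png",280,235,360,300,9)
crop(t,"pics/k2.png",283,150,353,210,10)
E
```

```text
clk 27.2 pos [ 0.4741 -0.0117  0.1479] yaw_y -6.23 tilt [ 0.008  -0.0013] F [ 1.  -0.5 -2.8] M [-0.03 -0.04 -0.02] w 0.0063 q1,q6 [-9.8 -3.6]
tool slide [-0.2874  0.1645  0.0193] |d| 0.3317 spin 0.03
```

View pics/k0.png

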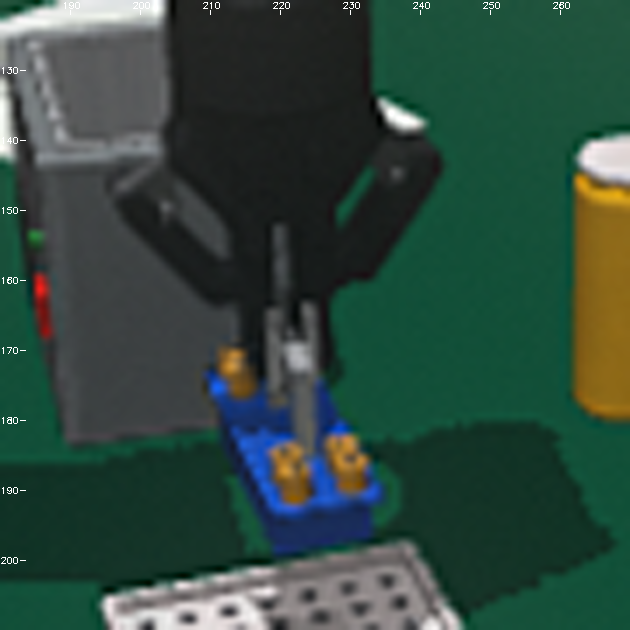

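View pics/k1.png

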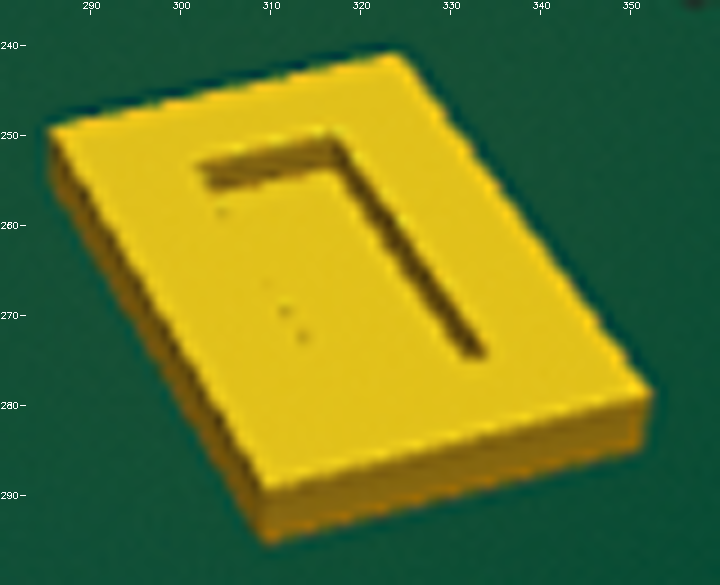

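View pics/k2.png

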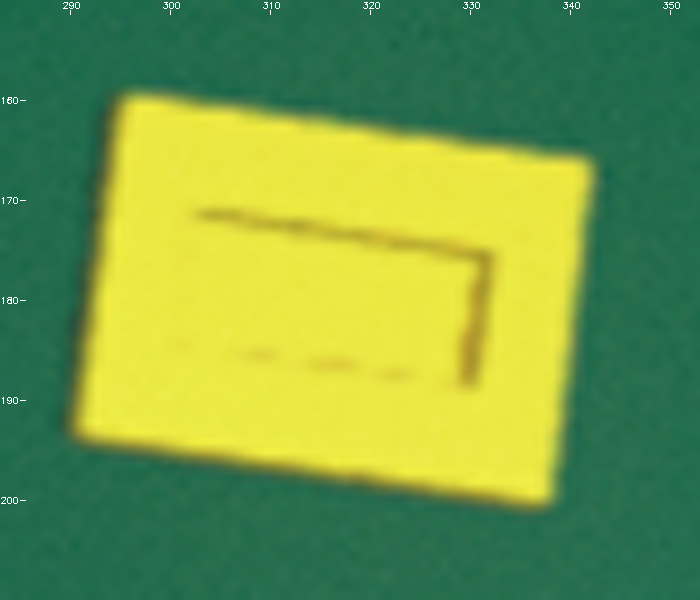

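```bash
python3 - <<'E'
from fit import *
T="top";S="side"
t=[(T,(.055,.075,.02),(295,159.3)),(T,(.055,-.075,.02),(342.7,166)),(T,(-.055,-.075,.02),(338.3,200.7)),(T,(-.055,.075,.02),(290.2,193.7))]
s=[(S,(-.055,.075,.02),(285.6,249.4)),(S,(.055,.075,.02),(324.7,240.8)),(S,(.055,-.075,.02),(352.4,278.6)),(S,(-.055,-.075,.02),(309.4,289.4)),(S,(-.055,-.075,0),(309.8,295.6)),(S,(.055,-.075,0),(351,285))]
p=[(S,(.022,.048,.02),(317,250.2)),(S,(-.022,.048,.02),(302.2,253.5)),(S,(.022,-.048,.02),(334,274.3)),]
g=[.606,-.312,-.11]
fit('top',t,g);fit('side',s,g);fit('side pocket',p,g)
E
```

```text
top [ 0.6063 -0.3123 -0.1162] deg -6.66
[[0.5, 0.4], [-0.8, 0.4], [-0.4, -0.5], [0.8, -0.3]]
side [ 0.6067 -0.3163 -0.1182] deg -6.77
[[0.1, -0.3], [-0.4, 0.0], [0.0, 0.2], [0.4, -0.0], [-0.6, 0.0], [0.4, -0.0]]
side pocket [ 0.6055 -0.3172 -0.1255] deg -7.19
[[0.3, -0.3], [-0.7, -0.2], [0.3, 0.4]]
```

```bash
python3 mv.py .6065 -.3153 .13 -6.3; python3 - <<'E'
from h import *
for n,f in(("top","pics/top0.png"),("side","pics/side0.png")):
    im=cv2.imread(f);hsv=cv2.cvtColor(im,cv2.COLOR_BGR2HSV)
    m=cv2.inRange(hsv,(22,150,60),(36,255,255))
    k,l,st,c=cv2.connectedComponentsWithStats(m)
    i=1+np.argmax(st[1:,4]);M=(l==i).astype(np.uint8)
    cs=max(cv2.findContours(M,0,1)[0],key=cv2.contourArea)
    print(n,st[i],c[i],cv2.minAreaRect(cs))
E
```

```text
clk 27.3 pos [ 0.4713 -0.0112  0.1445] yaw_y -6.24 tilt [ 0.0006 -0.    ] F [-0.1 -0.3 -3.1] M [ 0.04  0.   -0.05] w 0.0062 q1,q6 [-9.8 -3.6]
tool slide [-0.2876  0.1675  0.0146] |d| 0.3331 spin 0.06
top [ 290  160   52   41 1678] [315.68533969 179.59833135] ((315.77996826171875, 179.53997802734375), (48.36610412597656, 35.0724983215332), 8.130102157592773)
side [ 285  241   67   54 2162] [317.86447734 266.953284  ] ((318.20574951171875, 266.0862731933594), (63.06618881225586, 45.54450225830078), 59.620872497558594)
```

Emit:
servo_tool --increments '[{"slide":[-0.008,0.005,0],"spin":0.4},{"slide":[-0.018,0.01,0],"spin":0},{"slide":[-0.027,0.016,0],"spin":0},{"slide":[-0.034,0.02,0],"spin":0},{"slide":[-0.034,0.02,0],"spin":0},{"slide":[-0.034,0.02,0],"spin":0},{"slide":[-0.034,0.02,0],"spin":0},{"slide":[-0.034,0.02,0],"spin":0}]'

```text
clock: 28.1
position: [0.5754, -0.2498, 0.1419]
ee_rot: [-0.002, 0.747, 0.665, -0.001]
contact_force: [0.7, 1.0, -4.0]
width: 0.0064
```

Emit:
servo_tool --increments '[{"slide":[-0.03,0.017,0],"spin":0},{"slide":[-0.018,0.01,0],"spin":0},{"slide":[-0.01,0.006,0],"spin":0},{"slide":[0,0,0],"spin":0},{"slide":[0,0,0],"spin":0},{"slide":[0,0,0],"spin":0}]'

```text
clock: 28.7
position: [0.6013, -0.3078, 0.1439]
ee_rot: [-0.001, 0.747, 0.665, 0.0]
contact_force: [-0.7, -0.1, -2.2]
width: 0.0066
```

```bash
python3 mv.py .607 -.315 .095 -6.6
```

```text
clk 28.7 pos [ 0.6013 -0.3078  0.1439] yaw_y -6.59 tilt [-0.0012  0.0015] F [-0.7 -0.1 -2.2] M [-0.   -0.03  0.02] w 0.0066 q1,q6 [-33.  -26.4]
tool slide [-0.0065  0.0066  0.0489] |d| 0.0498 spin 0.01
```

Emit:
servo_tool --increments '[{"slide":[-0.003,0.003,0.01],"spin":0},{"slide":[-0.0035,0.0035,0.015],"spin":0},{"slide":[0,0,0.015],"spin":0},{"slide":[0,0,0.009],"spin":0},{"slide":[0,0,0],"spin":0},{"slide":[0,0,0],"spin":0},{"slide":[0,0,0],"spin":0}]'

```text
clock: 29.4
position: [0.6082, -0.3168, 0.096]
ee_rot: [0.001, 0.747, 0.665, 0.0]
contact_force: [-0.1, 0.2, -2.7]
width: 0.0061
```

```bash
python3 - <<'E'
from h import *
s=eyes.get_image("side");t=eyes.get_image("top")
crop(s,"pics/m1.png",280,215,360,300,9)
crop(t,"pics/m2.png",283,130,363,210,8)
E
python3 mv.py .607 -.315 .07 -6.6
```

```text
clk 29.5 pos [ 0.6082 -0.3168  0.0962] yaw_y -6.64 tilt [ 0.0015 -0.0009] F [-1.1  0.  -2.7] M [-0.04  0.05  0.04] w 0.0063 q1,q6 [-33.3 -26.7]
tool slide [ 0.0017 -0.0014  0.0262] |d| 0.0263 spin -0.04
```

View pics/m1.png

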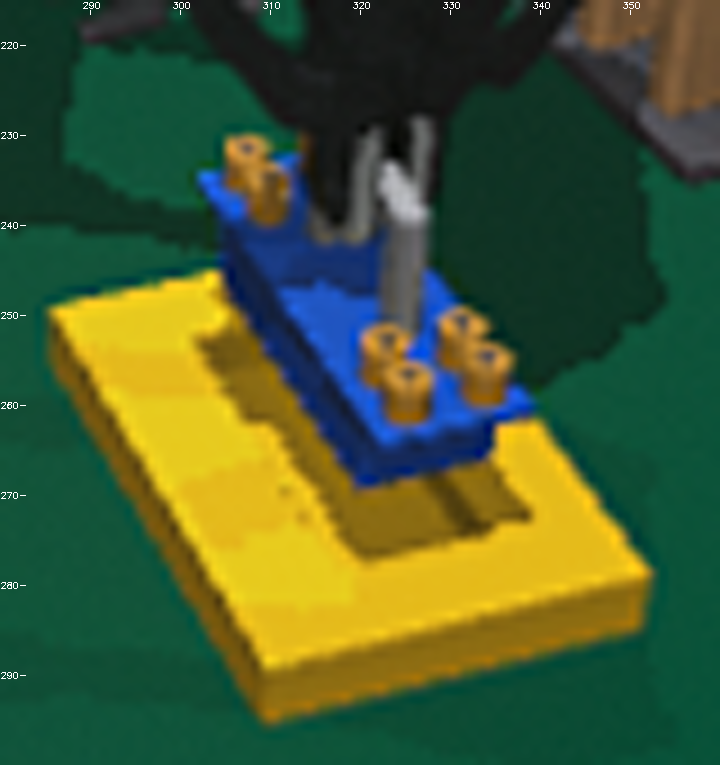

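View pics/m2.png

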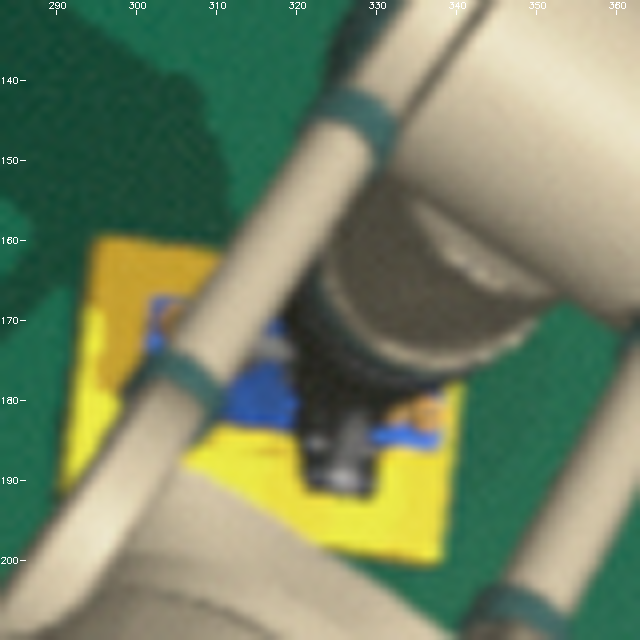

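```bash
python3 - <<'E'
from fit import *
T="top";S="side"
b=.0459;f=b+.029
s=[(S,(-.022,-.058,f),(322.2,264.7)),(S,(.022,-.058,f),(339.7,260.2)),(S,(-.022,.058,f),(302.2,235.0)),(S,(-.02,-.046,b),(320,269.4)),(S,(.02,-.046,b),(334.8,265.9))]
t=[(T,(-.022,-.058,f),(337.75,185.9)),(T,(.022,.058,f),(302,167.1))]
g=[.607,-.315,-.115]
fit('side',s,g);fit('top',t,g)
E
```

```text
side [ 0.6067 -0.319  -0.117 ] deg -6.7
[[0.1, -0.5], [-0.0, -0.1], [-0.3, -0.8], [-0.2, 0.7], [0.4, 0.5]]
top [ 0.6079 -0.3124 -0.1005] deg -5.76
[[0.3, 0.1], [-0.3, -0.1]]
```

Emit:
servo_tool --increments '[{"slide":[0.0013,-0.001,0.008],"spin":0},{"slide":[0,0,0.008],"spin":0},{"slide":[0,0,0.005],"spin":0},{"slide":[0,0,0],"spin":0},{"slide":[0,0,0],"spin":0},{"slide":[0,0,0],"spin":0}]'

```text
clock: 30.1
position: [0.6071, -0.3153, 0.0745]
ee_rot: [0.0, 0.747, 0.665, 0.0]
contact_force: [-0.2, -0.5, -2.8]
width: 0.0063
```

```bash
python3 - <<'E'
from h import *
s=eyes.get_image("side");t=eyes.get_image("top")
crop(s,"pics/m3.png",280,225,360,300,9)
crop(t,"pics/m4.png",283,150,353,210,10)
E
python3 mv.py .607 -.315 .07 -6.6
```

```text
clk 30.2 pos [ 0.6071 -0.3153  0.0746] yaw_y -6.64 tilt [ 0.0006 -0.0003] F [ 0.4 -0.2 -2.4] M [-0.05 -0.02 -0.02] w 0.0062 q1,q6 [-33.3 -26.6]
tool slide [ 0.0003 -0.0001  0.0046] |d| 0.0046 spin -0.04
```

View pics/m3.png

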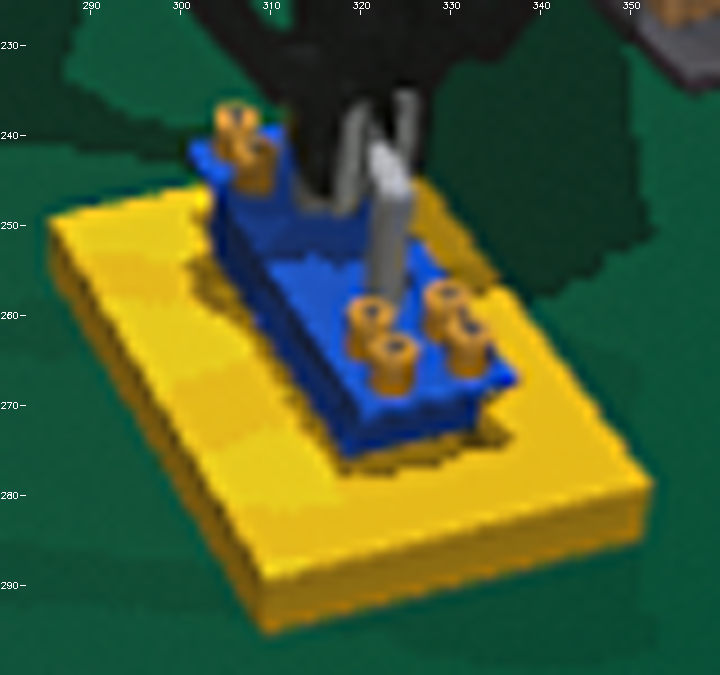

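View pics/m4.png

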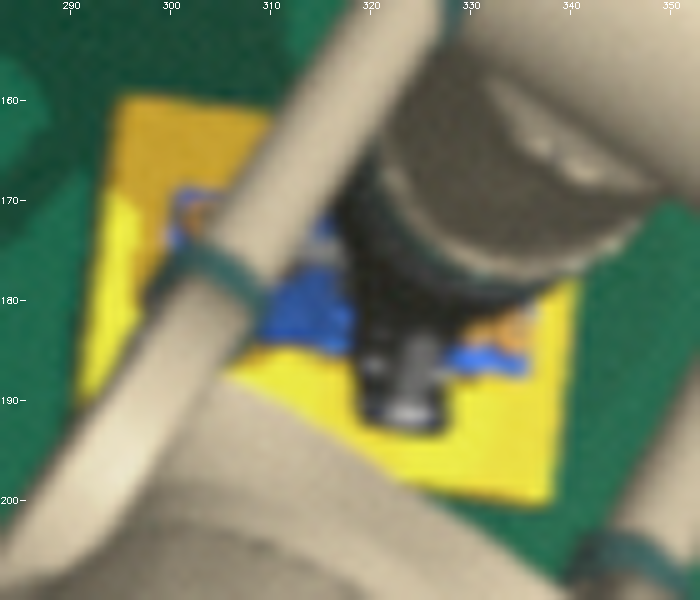

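```bash
python3 - <<'E'
from fit import *
T="top";S="side"
b=.0243;f=b+.029
s=[(S,(-.022,-.058,f),(320.2,272.0)),(S,(.022,-.058,f),(337.4,267.2)),(S,(-.022,.058,f),(301,241.6)),(S,(-.02,-.046,b),(318.3,275.9)),(S,(.02,-.046,b),(333.1,272.6))]
t=[(T,(-.022,-.058,f),(335.8,187.4)),(T,(.022,.058,f),(300.6,168.9))]
g=[.607,-.315,-.115]
fit('side',s,g);fit('side flange',s[:3],g);fit('top',t,g)
print(proj(S,[.6067+0.02,-.3163,b])) 
# block corners if centred in nest (side nest fit)
a=-.117;R=np.array([[np.cos(a),-np.sin(a)],[np.sin(a),np.cos(a)]])
for x,y,z in((-.02,-.046,b),(.02,-.046,b),(-.022,-.058,f),(.022,-.058,f),(-.022,.058,f)):
    w=np.r_[R@[x,y]+[.6067,-.3163],z];print((x,y),proj(S,w)[0]+.44)
E
```

```text
side [ 0.605  -0.3178 -0.1251] deg -7.17
[[0.2, -0.9], [0.2, -0.0], [-0.3, -0.8], [-0.3, 0.9], [0.2, 0.6]]
side flange [ 0.604  -0.3194 -0.1301] deg -7.46
[[0.1, -0.3], [0.2, 0.6], [-0.2, -0.3]]
top [ 0.6063 -0.3113 -0.1001] deg -5.74
[[0.2, 0.1], [-0.2, -0.1]]
[[324.15901375 259.25673375]]
(-0.02, -0.046) [318.4055457 276.1901112]
(0.02, -0.046) [333.62929505 272.52505251]
(-0.022, -0.058) [320.88754708 270.52615664]
(0.022, -0.058) [338.0266262  266.46266398]
(-0.022, 0.058) [300.83553625 240.41555057]
```

Emit:
servo_tool --increments '[{"slide":[0,0.0005,0.001],"spin":0},{"slide":[0,0,0.001],"spin":0},{"slide":[0,0,0.001],"spin":0},{"slide":[0,0,0.001],"spin":0},{"slide":[0,0,0.001],"spin":0},{"slide":[0,0,0.001],"spin":0},{"slide":[0,0,0],"spin":0}]'

```text
clock: 30.9
position: [0.6072, -0.3151, 0.0681]
ee_rot: [-0.0, 0.747, 0.665, -0.0]
contact_force: [0.8, -0.0, -3.0]
width: 0.0063
```

```bash
python3 mv.py .607 -.315 .0563 -6.6
```

```text
clk 30.9 pos [ 0.6072 -0.3151  0.0681] yaw_y -6.64 tilt [-0.0003  0.0003] F [ 0.8 -0.  -3. ] M [0.06 0.02 0.03] w 0.0063 q1,q6 [-33.3 -26.6]
tool slide [ 0.0001 -0.0002  0.0118] |d| 0.0118 spin -0.04
```

Emit:
servo_tool --increments '[{"slide":[0,0,0.001],"spin":0},{"slide":[0,0,0.001],"spin":0},{"slide":[0,0,0.0015],"spin":0},{"slide":[0,0,0.0015],"spin":0},{"slide":[0,0,0.0015],"spin":0},{"slide":[0,0,0.0015],"spin":0},{"slide":[0,0,0],"spin":0}]'

```text
clock: 31.6
position: [0.6071, -0.3151, 0.0599]
ee_rot: [-0.0, 0.747, 0.665, -0.0]
contact_force: [0.1, -0.4, -2.1]
width: 0.0065
```

```bash
python3 mv.py .607 -.315 .0563 -6.6
```

```text
clk 31.6 pos [ 0.6071 -0.3151  0.0599] yaw_y -6.64 tilt [-0.0005  0.0004] F [ 0.1 -0.4 -2.1] M [-0.03  0.02  0.03] w 0.0065 q1,q6 [-33.3 -26.6]
tool slide [ 0.0001 -0.0001  0.0036] |d| 0.0036 spin -0.04
```

Emit:
servo_tool --increments '[{"slide":[0,0,0.001],"spin":0},{"slide":[0,0,0.001],"spin":0},{"slide":[0,0,0.0005],"spin":0},{"slide":[0,0,0.0005],"spin":0},{"slide":[0,0,0.0005],"spin":0},{"slide":[0,0,0],"spin":0},{"slide":[0,0,0],"spin":0}]'

```text
clock: 32.3
position: [0.6073, -0.3152, 0.0575]
ee_rot: [0.0, 0.747, 0.665, 0.0]
contact_force: [-1.1, 1.5, 3.6]
width: 0.0066
```

```bash
python3 mv.py .607 -.315 .0563 -6.6
```

```text
clk 32.3 pos [ 0.6073 -0.3152  0.0575] yaw_y -6.64 tilt [ 0.0004 -0.0002] F [-1.1  1.5  3.6] M [0.15 0.28 0.03] w 0.0066 q1,q6 [-33.3 -26.6]
tool slide [ 0.0001 -0.0004  0.0012] |d| 0.0013 spin -0.04
```

Emit:
servo_tool --increments '[{"slide":[0,0,0.001],"spin":0},{"slide":[0,0,0],"spin":0},{"slide":[0,0,0],"spin":0}]'

```text
clock: 32.6
position: [0.6074, -0.3152, 0.0575]
ee_rot: [0.001, 0.747, 0.665, 0.0]
contact_force: [-2.2, 2.0, 9.1]
width: 0.0064
```

```bash
python3 - <<'E'
from h import *
s=eyes.get_image("side")
crop(s,"pics/n1.png",280,225,360,300,9)
E
python3 mv.py .607 -.315 .0563 -6.6
```

```text
clk 32.65 pos [ 0.6074 -0.3152  0.0575] yaw_y -6.64 tilt [ 0.0008 -0.0005] F [-2.1  2.2  7.8] M [0.28 0.46 0.03] w 0.0067 q1,q6 [-33.3 -26.6]
tool slide [ 0.0002 -0.0004  0.0012] |d| 0.0012 spin -0.04
```

View pics/n1.png

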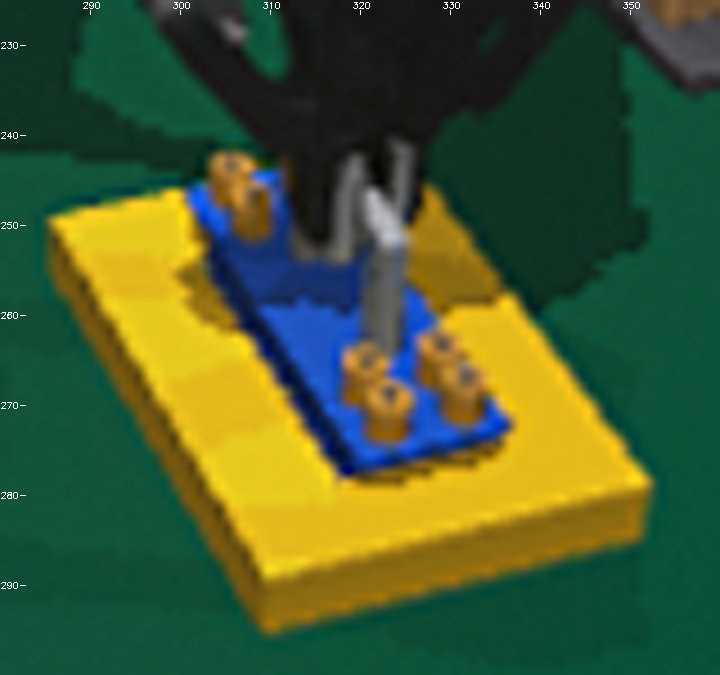

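Emit:
servo_tool --increments '[{"slide":[0,0,-0.001],"spin":0},{"slide":[0,0,-0.0005],"spin":0},{"slide":[0,0,0],"spin":0},{"slide":[0,0,0],"spin":0}]' --newtons 25

```text
clock: 33.05
position: [0.6074, -0.3152, 0.0575]
ee_rot: [0.0, 0.747, 0.665, 0.0]
contact_force: [-1.5, 1.3, 4.5]
width: 0.0058
```

```bash
python3 mv.py .607 -.315 .0563 -6.6; python3 - <<'E'
from h import *
a=-.117;R=np.array([[np.cos(a),-np.sin(a)],[np.sin(a),np.cos(a)]])
for x,y in((-.022,-.058),(.022,-.058),(-.022,.058)):
  for z in(.035,.037,.040):
    w=np.r_[R@[x,y]+[.6067,-.3163],z];print((x,y),z,proj("side",w)[0]+.44)
E
```

```text
clk 33.05 pos [ 0.6074 -0.3152  0.0575] yaw_y -6.64 tilt [ 0.0003 -0.    ] F [-1.5  1.3  4.5] M [ 0.25  0.24 -0.03] w 0.0058 q1,q6 [-33.3 -26.6]
tool slide [ 0.0002 -0.0005  0.0012] |d| 0.0013 spin -0.04
(-0.022, -0.058) 0.035 [320.22502553 276.41147144]
(-0.022, -0.058) 0.037 [320.29678306 275.77403459]
(-0.022, -0.058) 0.04 [320.40471588 274.81524526]
(0.022, -0.058) 0.035 [337.20199539 272.31625569]
(0.022, -0.058) 0.037 [337.29132084 271.68218443]
(0.022, -0.058) 0.04 [337.42567359 270.72848958]
(-0.022, 0.058) 0.035 [300.41521893 246.05879248]
(-0.022, 0.058) 0.037 [300.46077968 245.44708712]
(-0.022, 0.058) 0.04 [300.52929247 244.52722446]
```

Emit:
servo_tool --increments '[{"slide":[0,0,-0.0005],"spin":0},{"slide":[0,0,0],"spin":0},{"slide":[0,0,0],"spin":0}]' --newtons 20

```text
clock: 33.35
position: [0.6073, -0.3152, 0.0575]
ee_rot: [-0.0, 0.747, 0.665, 0.0]
contact_force: [-1.0, 0.6, 1.9]
width: 0.0063
```

Emit:
servo_tool --increments '[{"slide":[0,0,0],"spin":0},{"slide":[0,0,0],"spin":0},{"slide":[0,0,0],"spin":0},{"slide":[0,0,0],"spin":0},{"slide":[0,0,0],"spin":0},{"slide":[0,0,-0.01],"spin":0},{"slide":[0,0,-0.02],"spin":0},{"slide":[0,0,-0.03],"spin":0}]' --hand 1

```text
clock: 34.15
position: [0.6063, -0.3146, 0.1173]
ee_rot: [-0.002, 0.747, 0.665, -0.0]
contact_force: [0.0, -0.4, -0.7]
width: 0.0851
```

```bash
python3 - <<'E'
from h import *
s=eyes.get_image("side");cv2.imwrite("pics/o0.png",s)
crop(s,"pics/o1.png",280,225,360,300,9)
E
python3 mv.py .607 -.315 .0563 -6.6
```

```text
clk 34.2 pos [ 0.6097 -0.3167  0.1244] yaw_y -6.63 tilt [ 0.0071 -0.0046] F [ 1.8 -0.8  2.7] M [-0.01 -0.03  0.01] w 0.0853 q1,q6 [-33.3 -26.6]
tool slide [ 0.0016 -0.0034  0.068 ] |d| 0.0681 spin -0.03
```

View pics/o1.png

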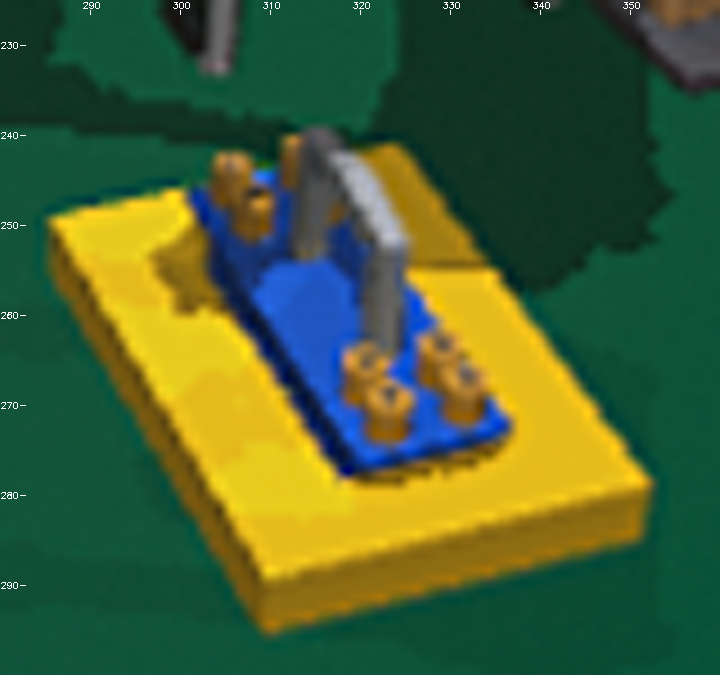

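Emit:
servo_tool --increments '[{"slide":[0,0,-0.03],"spin":0},{"slide":[0,0,-0.04],"spin":0},{"slide":[0.03,0,-0.02],"spin":0},{"slide":[0.045,-0.02,0],"spin":0},{"slide":[0.045,-0.02,0],"spin":0},{"slide":[0.045,-0.02,0],"spin":0},{"slide":[0.03,0,0],"spin":0},{"slide":[0,0,0],"spin":0}]'

```text
clock: 35.0
position: [0.5699, -0.1106, 0.2091]
ee_rot: [0.0, 0.745, 0.667, 0.001]
contact_force: [0.6, -0.0, 1.0]
width: 0.0855
```

```bash
python3 - <<'E'
from h import *
s=eyes.get_image("side");t=eyes.get_image("top");cv2.imwrite("pics/p0.png",s);cv2.imwrite("pics/p1.png",t)
crop(t,"pics/p2.png",283,150,353,210,10)
E
python3 mv.py
```

```text
clk 35.1 pos [ 0.5706 -0.1144  0.2087] yaw_y -6.54 tilt [ 0.0017 -0.0013] F [-0.1  0.2  0.7] M [-0.02  0.01  0.01] w 0.0854 q1,q6 [-18.2 -11.6]
tool slide [0. 0. 0.] |d| 0.0 spin None
```

View pics/p0.png

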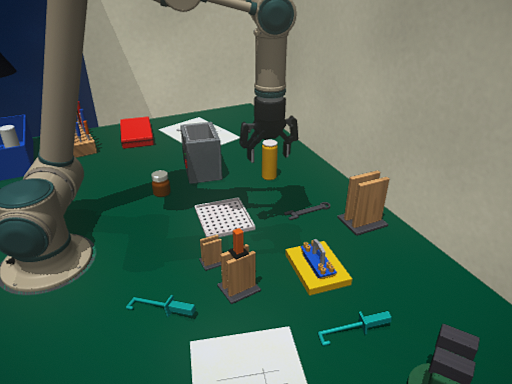

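View pics/p1.png

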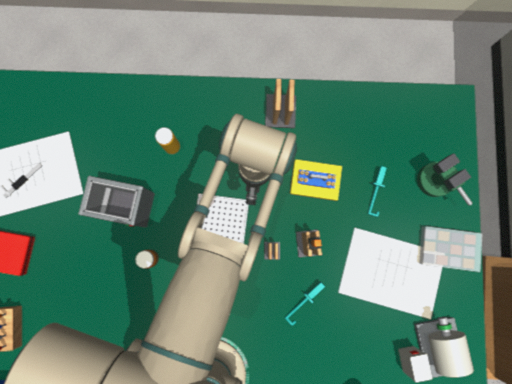

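View pics/p2.png

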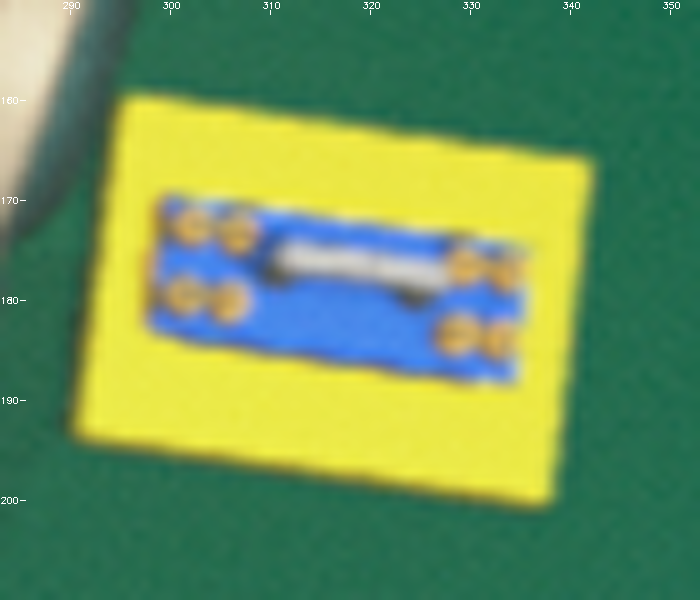

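```bash
python3 - <<'E'
from fit import *
from scipy.optimize import least_squares
from scipy.spatial.transform import Rotation as Ro
T="top";S="side"
pts=[(T,(.022,.058,.029),(299,169.5)),(T,(.022,-.058,.029),(335.8,174.4)),(T,(-.022,-.058,.029),(334.6,188.1)),(T,(-.022,.058,.029),(297.8,183)),
(T,(0,.026,.070),(310.9,175.3)),(T,(0,-.026,.070),(327.5,177.7))]
ps=[(S,(-.022,-.058,.029),(319.2,276.5)),(S,(.022,-.058,.029),(336.9,272.2)),(S,(-.022,.058,.029),(300.9,246)),(S,(-.004,-.026,.070),(322.2,252.3)),(S,(.004,-.026,.070),(325.3,251.8)),(S,(0,-.026,.029),(322.8,263.8))]
def f(pts,tag):
    def r(p):
        R=Ro.from_euler('ZXY',p[3:]).as_matrix()
        return np.ravel([proj(n,R@np.array(q)+p[:3])[0]-uv+.44 for n,q,uv in pts])
    s=least_squares(r,[.607,-.314,.006,-.115,0,0]);print(tag,np.round(s.x[:3],4),np.round(np.degrees(s.x[3:]),2),np.round(r(s.x).reshape(-1,2),1).tolist())
f(pts,'top');f(ps,'side');f(pts+ps,'both')
for q in(.035,):
  a=-.1162;R=np.array([[np.cos(a),-np.sin(a)],[np.sin(a),np.cos(a)]])
  for x,y,z in((.022,.058,.035),(.022,-.058,.035),(-.022,-.058,.035),(-.022,.058,.035),(0,.026,.076),(0,-.026,.076)): print(proj(T,np.r_[R@[x,y]+[.6063,-.3123],z])[0]+.44)
E
```

```text
top [ 0.6066 -0.3098  0.0087] [-5.99 -0.04  0.48] [[0.3, -0.0], [0.1, -0.0], [-0.2, -0.0], [-0.2, 0.2], [-0.2, 0.0], [0.2, -0.1]]
side [ 0.6073 -0.3172  0.0081] [-8.32 -0.15 -1.71] [[0.4, -0.4], [-0.0, -0.3], [0.1, -0.4], [-0.2, 0.0], [-0.1, -0.2], [-0.2, 1.3]]
both [ 0.6092 -0.3113  0.0024] [-6.62  0.03 -0.51] [[0.6, -0.5], [0.1, -0.1], [-0.3, -0.2], [-0.0, -0.3], [-0.0, -0.1], [0.3, -0.1], [0.6, -0.5], [-0.2, -0.4], [-0.8, -0.2], [-0.1, 0.1], [-0.1, -0.1], [-0.5, 1.3]]
[300.05403434 169.62670707]
[336.49811236 174.9255097 ]
[334.84937073 188.61802001]
[298.24969022 183.29507019]
[311.38946569 175.70428502]
[328.32458299 178.1667979 ]
```

Emit:
servo_tool --increments '[{"slide":[-0.03,0.01,0],"spin":0},{"slide":[-0.045,0.015,0],"spin":0},{"slide":[-0.045,0.015,0],"spin":0},{"slide":[-0.045,0.015,0],"spin":0},{"slide":[-0.03,0.005,0],"spin":0},{"slide":[0,0,0],"spin":0},{"slide":[0,0,0],"spin":0}]' --hand 0

```text
clock: 35.8
position: [0.6067, -0.3173, 0.2071]
ee_rot: [-0.0, 0.748, 0.664, -0.0]
contact_force: [-1.1, 0.1, 0.2]
width: -0.0003
```

```bash
python3 mv.py .6073 -.3165 .09 -6.64
```

```text
clk 35.8 pos [ 0.6067 -0.3173  0.2071] yaw_y -6.82 tilt [-0.0007  0.0007] F [-1.1  0.1  0.2] M [ 0.03 -0.    0.01] w -0.0003 q1,q6 [-33.4 -26.6]
tool slide [0.0008 0.0006 0.1171] |d| 0.1171 spin -0.18
```

Emit:
servo_tool --increments '[{"slide":[0.0008,0.0006,0.015],"spin":0},{"slide":[0,0,0.03],"spin":0},{"slide":[0,0,0.03],"spin":0},{"slide":[0,0,0.025],"spin":0},{"slide":[0,0,0.013],"spin":0},{"slide":[0,0,0.005],"spin":0},{"slide":[0,0,0],"spin":0},{"slide":[0,0,0],"spin":0}]'

```text
clock: 36.6
position: [0.6089, -0.3148, 0.0913]
ee_rot: [0.001, 0.747, 0.665, 0.0]
contact_force: [0.1, -0.7, 0.5]
width: 0.0003
```

```bash
python3 mv.py .6073 -.3165 .081 -6.64
```

```text
clk 36.6 pos [ 0.6089 -0.3148  0.0913] yaw_y -6.63 tilt [ 0.0023 -0.0013] F [ 0.1 -0.7  0.5] M [-0.01  0.03 -0.01] w 0.0003 q1,q6 [-33.2 -26.5]
tool slide [-0.0018 -0.0014  0.0103] |d| 0.0106 spin 0.01
```

Emit:
servo_tool --increments '[{"slide":[0,0,0.002],"spin":0},{"slide":[0,0,0.002],"spin":0},{"slide":[0,0,0.002],"spin":0},{"slide":[0,0,0.001],"spin":0},{"slide":[0,0,0.001],"spin":0},{"slide":[0,0,0],"spin":0},{"slide":[0,0,0],"spin":0}]'

```text
clock: 37.3
position: [0.608, -0.3145, 0.0817]
ee_rot: [-0.0, 0.747, 0.665, 0.0]
contact_force: [0.1, -0.7, 0.1]
width: -0.0001
```

Emit:
servo_tool --increments '[{"slide":[0,0,0.001],"spin":0},{"slide":[0,0,0.0005],"spin":0},{"slide":[0,0,0],"spin":0}]'

```text
clock: 37.6
position: [0.6082, -0.3146, 0.0809]
ee_rot: [0.0, 0.747, 0.665, 0.0]
contact_force: [-2.4, 0.1, 3.8]
width: -0.0002
```

Emit:
servo_tool --increments '[{"slide":[0,0,0.0005],"spin":0},{"slide":[0,0,0.0005],"spin":0},{"slide":[0,0,0],"spin":0}]'

```text
clock: 37.9
position: [0.6082, -0.3146, 0.0807]
ee_rot: [0.001, 0.747, 0.665, 0.0]
contact_force: [-0.9, 1.6, 7.5]
width: 0.0002
```

Emit:
servo_tool --increments '[{"slide":[0,0,-0.005],"spin":0},{"slide":[0,0,-0.02],"spin":0},{"slide":[0,0,-0.03],"spin":0},{"slide":[0,0,-0.04],"spin":0},{"slide":[0.03,0,-0.03],"spin":0},{"slide":[0.04,-0.015,0],"spin":0},{"slide":[0.04,-0.015,0],"spin":0},{"slide":[0,0,0],"spin":0}]'

```text
clock: 38.7
position: [0.589, -0.1964, 0.2046]
ee_rot: [-0.002, 0.746, 0.666, 0.001]
contact_force: [0.7, -0.6, -0.1]
width: -0.0001
```

```bash
python3 mv.py; python3 - <<'E'
from h import *
s=eyes.get_image("side");crop(s,"pics/z.png",190,190,360,305,4)
E
```

```text
clk 38.7 pos [ 0.589  -0.1964  0.2046] yaw_y -6.42 tilt [-0.0018  0.0038] F [ 0.7 -0.6 -0.1] M [-0.04 -0.    0.04] w -0.0001 q1,q6 [-24.9 -18.6]
tool slide [0. 0. 0.] |d| 0.0 spin None
```

View pics/z.png

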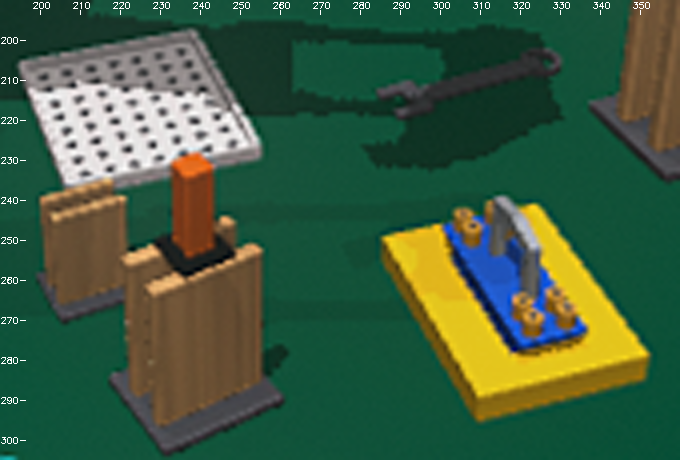

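The rod stands upright in its stand (237,240), the carrier sits level in the nest (320,255), and the wrench is where it was.

```bash
python3 -c "
from rig import manip
print(manip.sign_off())"
```

```text
the job is handed in; nothing more can be done
None
```

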